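# Lock the sensor boom with its quick-release clamp

## Task

Lock the sensor arm in its quick-release clamp: first slide the blue sensor head in along its bar until the brass collar meets the clamp, then screw the yellow T-bar nut clockwise until the red cam lever would start to resist firmly around the middle of its swing. Only then swing the lever up and over until it is fully home, and let go. Leave everything else where it is.

Things in the scene. Friction and masses are not known exactly. Their poses are not given: they have to be found in the camera images.
- clamp: Fixed clamp stand: round dark base plate (radius 92, 18 thick), grey post, aluminium housing (48 x 56 x 60 mm) centred 140 mm above the table. Origin: centre of the underside; z up; x from the nut's side to the lever's side; y along the sensor bar to the head. Its rod lies in the x-z plane and leans 35 degrees from vertical, upper end (nut) towards -x. Yaw within 0.38 rad of the world's.
- boom (a joint): How far the sensor arm stands out of the clamp, in m: 0 = fully in, the brass collar against the housing (a hard stop); up to 0.08. Slides along the stand's y; about 3 N of friction; it is not sprung.
- head_end (a point): Centre of the sensor head's outer end face (the face that looks along the stand's +y). The head is a blue box 56 mm along x, 58 mm along y, 46 mm high, its centre 132 mm above the table; push this face along -y to slide the arm in. Axes as the stand's.
- nut (a joint): Nut angle, rad, 0 to 6.5; grows as screwed tighter (clockwise seen from above), 1.2 mm down the rod per rad; 0.5 N m of friction, more under load; stays as left. It sets where the lever starts to resist: nut 1.5 or less: never; 2.2: lever 1.11; 2.6: 1.00; 3.1: 0.88 (middle); 3.8: 0.75; 4.6: 0.62. 2.2 to 4.6 is proper; tighter makes the lever too hard to close, looser does not clamp.
- nut_grip (a point): Centre of the nut's yellow T-bar, on the rod's axis: 70 mm long, 14 thick, 26 along the rod. z points up along the leaning rod, x along the bar, y across its thickness; it turns about z. Below the bar: a neck 14 mm thick (6 mm), then a round flange of radius 15 whose top lies 17 mm below this point along the rod; the housing's face lies 33 mm below it when nut = 0.
- lever (a joint): Angle of the red cam lever, rad: 0 = fully open (along the stand's +x, 25 degrees below level), 1.75 = fully home at its stop (75 degrees above level). Turns in the stand's x-z plane; stays as left when free (0.09 N m of friction); 0.4 to 1.5 N m under load; past 1.5 it is over centre: the load then draws it home and holds it there.
- lever_pivot (a point): Middle of the lever's pivot, 40 mm along the stand's +x and 104 mm above the table; the pivot's axis is the stand's y. Axes as the stand's.
- lever_grip (a point): Middle of the lever's red handle, 87 mm from the pivot. Its x axis points along the lever away from the pivot, y across it. The handle is 54 mm long, 24 mm wide (along y) and 15 mm thick; the lever ends 27 mm beyond this point. Both sides and the end are free to grasp.
- column: Bystander, fixed: amber round column, 244 mm tall, 42 mm thick, foot 64 mm wide. Origin: centre of its underside. It stands on one side of the lever.
- pendant: Bystander, fixed: cream control box 110 x 70 mm, 67 mm tall with its buttons. Origin: centre of its underside.
- casting_a_mid (a point): Bystander: loose cream casting 110 x 60 x 46 mm. Point 22 mm above its underside.
- casting_b_mid (a point): Bystander: another loose cream casting, same size. Point 22 mm above its underside.
- bobbin: Bystander: loose empty steel bobbin, 64 mm wide, 60 mm tall, standing. Origin: centre of its underside.
- spanner: Bystander: loose steel spanner 170 mm long, lying flat. Origin on the table under its middle, x along it.
- dish: Bystander: loose steel dish, 100 mm wide, 35 mm tall. Origin: centre of its underside.

How it is judged:
By the outcome, as a careful person would: the job done as asked, in the order asked, and still so for the second after the job is handed in, with the robot touching nothing.
It also fails if it takes over 61 s, if anything falls off the work surface, if the arm or the gripper's body presses on something with over 40 N, if the wrist force passes 120 N, or if a joint passes its speed limit or range.

## Robot

A 7-joint arm with a two-finger parallel gripper is mounted at the origin on the work surface. World frame = base frame: x ahead of the robot, y to its left, z up, the work surface at z = 0. Lengths are in m, angles in rad, forces in N, time in s.
With the tool pointing down it reaches from about 0.4 to 0.85 m from the base axis. Payload 10.4 kg.
Tool frame: the origin (TCP) lies midway between the tips of the shut fingers; the grasp point (between the pads) lies 19 mm behind it; y points along the fingers, x is the direction in which the jaws open and shut, and the axes are right-handed (so a half turn about y gives the same grasp; the last joint's range is limited). The gripper opens to 87 mm and grips with 3 to 60 N. Pads are 19 mm wide; open, the fingers measure 117 mm over their backs; the gripper's body (75 mm by 190 mm) begins 51 mm behind the grasp point.
Start: joints at [1.318, 0.332, -0.065, 1.46, 0.022, 1.35, -0.088], TCP at [0.142, -0.609, 0.193] pointing down, gripper open.
Joint ranges: [-2.6, 2.6], [-0.5, 2.12], [-1.47, 1.34], [0.16, 2.42], [-1.27, 4.41], [0.06, 2.06], [-2.6, 2.6]. Speed limits (rad/s): [2.22, 2.22, 2.79, 2.79, 3.14, 3.14, 3.14].

## Interface

Orientations are given as a unit quaternion [x, y, z, w].
In Python, from bench import r gives the robot as it stands. The module is installed in compiled form; this text tells all that it offers.
- The arm moves only by the tool arm_command, never from a script. Its argument "deltas" is one flat list of numbers, 6 for each row, row after row: the shift along the tool's x, y, z in m, then the turn, a rotation vector about the tool's x, y, z in degrees. In form: [tx, ty, tz, ax, ay, az, tx, ty, tz, ax, ay, az, ...]. A call has 1 to 8 rows; each row is the pose to reach, as a shift and turn from the pose commanded when the call began, along the tool's axes at that moment; what a row does not reach only later rows make up. A row lasts 1/8 s, in which the tool goes at most 62.5 mm and 10.7 degrees, less where a joint would pass 70% of its speed; a pose out of reach is approached as far as the arm can. A call with a gripper value outside its range is refused whole. "hand" is the opening, from 0 (shut) to 1 (fully open), set as the call begins (left out, the last holds). The fingers move at their own pace and stop on an object; "grip_force" is the grip in N (left out, the last holds). Time passes only in rows, so rows that repeat a pose let the fingers close. It gives the time, the measured TCP pose, the force and the opening at its end, in the units of the state.
- r.read_state(): the state, without advancing time (a new reading comes with each control period).
- r.camera(name): name is "scene" or "top" or "wrist"; returns a dict with "image" (420x560x3 uint8, red, green, blue), "intrinsics" (3x3 intrinsics, pixels), "k1" (the pictures are not rectified: a ray, as slopes to the right and down, at radius r is drawn at 1 + k1 r^2 times it, then the intrinsics apply), "world_from_camera" (4x4, takes a point from camera to world coordinates); the wrist camera has in their place "hand_eye" (4x4, takes a point from camera to tool coordinates, whose origin is the TCP and whose axes are the tool frame's). Camera axes: x right, y down, z forward; pixel columns grow to the right and rows downward; lengths in m; the calibration is good to about 2 mm. A picture is of the moment at which its call begins: read the wrist's pose just before it. There is no depth.
- r.close_job(): hands the job in, once; it reports no verdict.
Trained networks look in a picture, given as the dict that the camera call returned (one of the last four; its "shot" number tells which), for a name from the list of things; names that differ only in an ending like _2 or _b are one class to them, and where a whole thing is asked for, a point or a joint stands for the part that bears it (a point fixed in the world has none). Each returns a list of dicts, best first, with "conf" (0 to 1); they miss things now and then, are a little off and sometimes report something else, mostly with a low value. They report only what shows in the picture. A call takes as long as a camera call.
- r.boxes_of(picture, query): "centre" ([row, column] in pixels, amid what is visible of it).
- r.regions_of(picture, query): "region" (420x560 bool, what is visible of it) and "centre" ([row, column] in pixels, amid what is visible of it).
The state is a dict: "time": time; "joint_positions": joint angles; "joint_vel": joint speeds; "joint_torque": joint torques, N m; "ee_pos": TCP position; "eef_rot": TCP orientation; "ft_force": force on the tool from outside, world axes, zero at the start; "torque": the same for the moment, N m; "width": finger opening in m.
Only numpy, scipy, OpenCV 4.12 (cv2) and the standard library are available. Lean on these libraries where they do the work, as an engineer would, in place of code of your own. Each camera call takes 0.05 s, during which the arm holds its last target.

## Working session

There is one attempt and no reset: what is moved stays moved. The work goes in short steps, Python scripts to look and compute and a tool call to move; the robot and the scene stay as the last step left them, time stands still between calls to the robot, and variables do not carry over. Pictures are saved under pics/ and viewed, and the job is handed in when it is done.

Besides the shell and the picture viewer there is one more tool, called after ">>>" by a JSON object that holds its "name" and its "arguments". arm_command: Moves the arm, as the interface text tells. Its arguments: {"type":"object","properties":{"deltas":{"type":"array","items":{"type":"number"}},"hand":{"type":"number"},"grip_force":{"type":"number"}},"required":["deltas"]}

```bash
mkdir -p pics; ls; python3 - <<'E'
from bench import r
import cv2, numpy as np
s=r.read_state()
for k in s: print(k,np.round(s[k],4))
for n in("scene","top","wrist"):
    p=r.camera(n); cv2.imwrite(f"pics/{n}0.png",p["image"][:,:,::-1])
    print(n,p["shot"],p["intrinsics"],p["k1"]); print(np.round(p.get("world_from_camera",p.get("hand_eye")),4))
    for q in["clamp","head_end","nut_grip","lever_grip","column","lever_pivot"]:
        try:
            for b in r.boxes_of(p,q)[:2]: print(n,q,round(b["conf"],2),np.round(b["centre"],1))
        except Exception as e: print(q,e)
E
```

```text
pics
time 0.0
joint_positions [ 1.3184  0.3329 -0.0647  1.4609  0.0216  1.3499 -0.0885]
joint_vel [-0.0001 -0.0009  0.0001 -0.0006  0.0001 -0.0001 -0.0001]
joint_torque [-1.50000e-03 -6.23257e+01  2.37000e-02 -3.89910e+01 -6.14000e-02
  3.96000e-02  1.00000e-04]
ee_pos [ 0.1423 -0.6082  0.1918]
eef_rot [-0.5537  0.4398 -0.439   0.5543]
ft_force [0.3398 0.2955 0.0334]
torque [ 0.0449 -0.0518 -0.0175]
width 0.0871
scene 1 [[385.12051707   0.         278.58840119]
 [  0.         385.12051707 214.56546082]
 [  0.           0.           1.        ]] -0.07588420818491667
[[ 0.5146  0.4641 -0.721   1.4462]
 [ 0.8574 -0.2691  0.4387 -0.4873]
 [ 0.0096 -0.8439 -0.5364  0.7673]
 [ 0.      0.      0.      1.    ]]
scene clamp 0.95 [238.8 235.4]
scene clamp 0.55 [210.3 301.7]
scene head_end 0.77 [207.4 257.9]
scene nut_grip 0.74 [225.9 269.5]
scene nut_grip 0.51 [195.6 220.6]
scene lever_grip 0.9 [235.1 244.7]
scene lever_grip 0.47 [264.5 176.1]
scene column 0.82 [218.4 286.1]
scene lever_pivot 0.95 [236.3 233.6]
scene lever_pivot 0.28 [237. 243.]
top 2 [[440.02249701   0.         287.45254872]

[... 178 characters left out ...]
 0.0127 -0.0886 -0.996   1.4997]
 [ 0.      0.      0.      1.    ]]
top clamp 0.97 [244.5 317.9]
top clamp 0.24 [184.7 316.8]
top head_end 0.94 [248.7 283.3]
top nut_grip 0.65 [250.2 324.6]
top lever_grip 0.58 [211.2 321. ]
top column 0.61 [214.4 270.3]
top column 0.23 [243.6 318. ]
top lever_pivot 0.65 [246.2 281.5]
top lever_pivot 0.63 [243.7 315.8]
wrist 3 [[305.96954927   0.         280.12594001]
 [  0.         305.96954927 210.93534164]
 [  0.           0.           1.        ]] -0.028348676854026367
[[ 1.000e+00  0.000e+00  6.000e-04 -5.000e-04]
 [-5.000e-04 -2.681e-01  9.634e-01 -1.926e-01]
 [ 2.000e-04 -9.634e-01 -2.681e-01  7.400e-02]
 [ 0.000e+00  0.000e+00  0.000e+00  1.000e+00]]
```

```bash
python3 - <<'E'
import cv2
a=cv2.imread("pics/scene0.png");b=cv2.imread("pics/top0.png")
cv2.imwrite("pics/s_crop.png",cv2.resize(a[130:320,120:360],None,fx=3.2,fy=3.1,interpolation=2))
cv2.imwrite("pics/t_crop.png",cv2.resize(b[170:300,230:390],None,fx=4.6,fy=4.6,interpolation=2))
E
```

```text
(no output)
```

View pics/scene0.png

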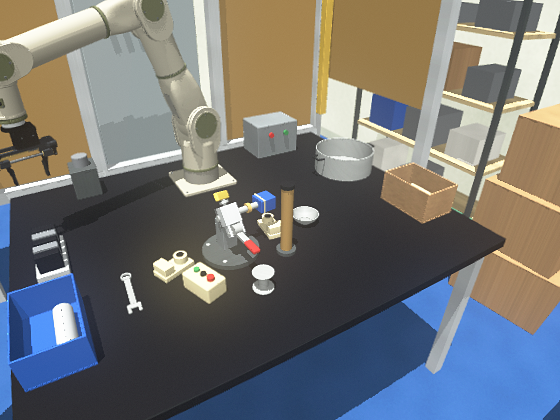

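View pics/top0.png

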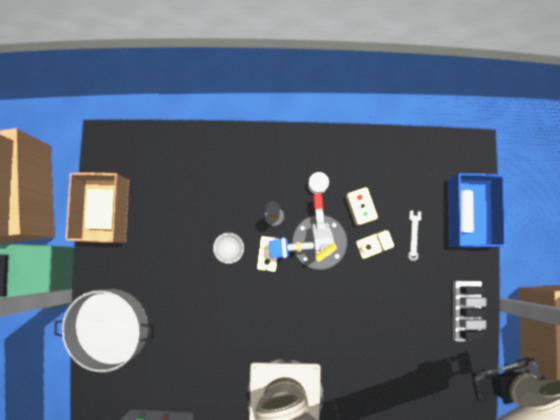

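View pics/s_crop.png

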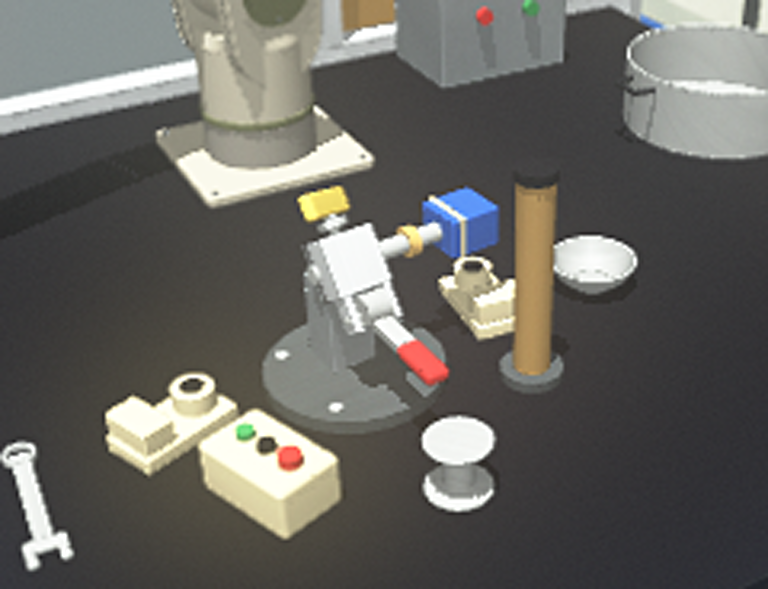

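View pics/t_crop.png

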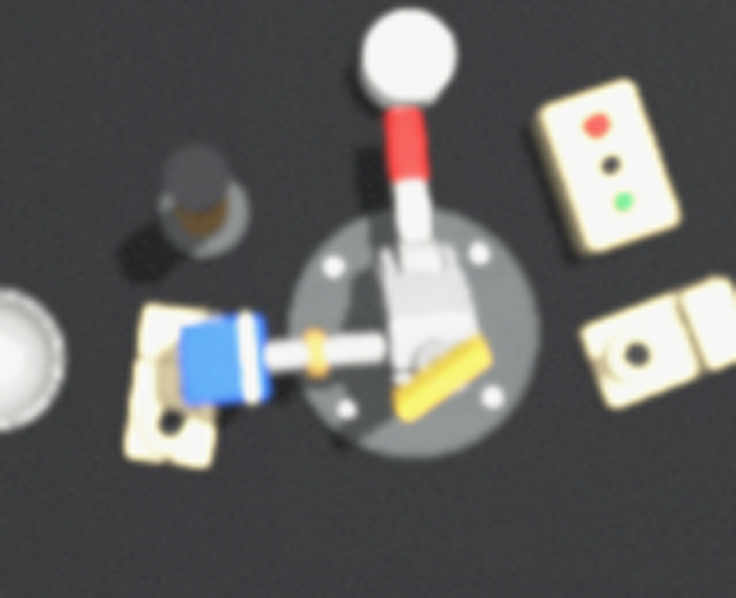

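```bash
cat > h.py <<'E'
import numpy as np, cv2
from scipy.spatial.transform import Rotation as R
from scipy.optimize import least_squares
def proj(p,P,T=None):
    T=p["world_from_camera"] if T is None else T
    c=(np.atleast_2d(P)-T[:3,3])@T[:3,:3]
    s=c[:,:2]/c[:,2:]; s=s*(1+p["k1"]*(s**2).sum(1,keepdims=True))
    K=p["intrinsics"]; return s*[K[0,0],K[1,1]]+[K[0,2],K[1,2]]
def ray(p,uv,T=None):
    T=p["world_from_camera"] if T is None else T
    K=p["intrinsics"]; d=(np.array(uv,float)-[K[0,2],K[1,2]])/[K[0,0],K[1,1]]
    s=d.copy()
    for _ in range(20): s=d/(1+p["k1"]*(s@s))
    return T[:3,3],T[:3,:3]@np.array([*s,1])
def atz(p,uv,z,T=None):
    o,d=ray(p,uv,T); return o+d*(z-o[2])/d[2]
def tri(rays):
    A=0;b=0
    for o,d in rays:
        d=d/np.linalg.norm(d);M=np.eye(3)-np.outer(d,d);A=A+M;b=b+M@o
    X=np.linalg.solve(A,b); return X,[np.linalg.norm(np.cross(X-o,d/np.linalg.norm(d))) for o,d in rays]
E
python3 - <<'E'
from bench import r
from h import *
P={n:r.camera(n) for n in("scene","top")}
np.save("p0.npy",P,allow_pickle=True)
C={}
for q,lo,hi in(("yellow",(22,150,130),(32,255,255)),("red",(0,150,110),(6,255,255)),("blue",(105,150,100),(122,255,255))):
    for n,(r0,r1,c0,c1) in (("scene",(180,270,190,285)),("top",(180,270,255,345))):
        hsv=cv2.cvtColor(P[n]["image"],cv2.COLOR_RGB2HSV)
        m=cv2.inRange(hsv,lo,hi); k=np.zeros_like(m);k[r0:r1,c0:c1]=m[r0:r1,c0:c1]
        N,l,st,ce=cv2.connectedComponentsWithStats(k)
        i=1+np.argmax(st[1:,4]); C[q,n]=ce[i]; 
        rect=cv2.minAreaRect(np.argwhere(l==i)[:,::-1].astype(np.float32))
        print(q,n,ce[i].round(1),st[i],np.round(cv2.boxPoints(rect),1).tolist())
for q in("yellow","red","blue"):
    print(q,tri([ray(P[n],C[q,n]) for n in P]))
for n in P:
    for q in("clamp","column","pendant","bobbin","casting_a_mid","dish","spanner"):
        for b in r.regions_of(P[n],q)[:2]: 
            u=np.array(b["centre"])[::-1]; print(n,q,round(b["conf"],2),u.round(1),b["region"].sum(),atz(P[n],u,.02).round(3))
E
```

```text
yellow scene [223. 198.] [223 198   1   1   1] [[223.0, 198.0], [223.0, 198.0], [223.0, 198.0], [223.0, 198.0]]
yellow top [323.8 251. ] [316 245  18  14  42] [[314.6000061035156, 256.1000061035156], [331.70001220703125, 243.1999969482422], [333.1000061035156, 245.1999969482422], [316.0, 258.0]]
red scene [251.9 246.7] [245 240  15  14 122] [[243.5, 243.5], [249.0, 238.0], [260.5, 249.5], [255.0, 255.0]]
red top [317.7 200.7] [313 194  10  15 116] [[312.8999938964844, 194.10000610351562], [321.5, 193.39999389648438], [322.70001220703125, 207.39999389648438], [314.1000061035156, 208.10000610351562]]
blue scene [266.1 195.2] [258 191  17  10 101] [[257.3999938964844, 193.89999389648438], [262.1000061035156, 187.1999969482422], [274.6000061035156, 196.10000610351562], [269.8999938964844, 202.8000030517578]]
blue top [274.4 250.4] [271 242  11  16  72] [[271.0, 242.0], [281.0, 242.0], [281.0, 257.0], [271.0, 257.0]]
yellow (array([ 0.49500687, -0.10711501,  0.18251103]), [np.float64(0.0004486397279667095), np.float64(0.00044863972796668354)])
red (array([ 0.65678858, -0.09427382,  0.0990
[... 784 characters left out ...]
 -0.437  0.02 ]
scene spanner 0.3 [243.6 235.5] 347 [ 0.495 -0.044  0.02 ]
top clamp 0.89 [314.8 244.9] 2910 [ 0.517 -0.092  0.02 ]
top column 0.88 [271.2 211.2] 304 [0.628 0.057 0.02 ]
top column 0.55 [230.7 247.5] 695 [0.503 0.19  0.02 ]
top pendant 0.17 [326.8 251.5] 179 [ 0.496 -0.133  0.02 ]
top bobbin 0.86 [319.8 184.1] 338 [ 0.724 -0.106  0.02 ]
top bobbin 0.4 [318.1 242. ] 2843 [ 0.527 -0.103  0.02 ]
top casting_a_mid 0.85 [376.5 245.8] 594 [ 0.518 -0.302  0.02 ]
top dish 0.91 [231.2 246.9] 691 [0.505 0.189 0.02 ]
top dish 0.75 [315.3 242.8] 2868 [ 0.524 -0.094  0.02 ]
top spanner 0.78 [413.1 236. ] 259 [ 0.554 -0.429  0.02 ]
top spanner 0.74 [316.5 243.9] 2903 [ 0.521 -0.098  0.02 ]
```

```bash
python3 - <<'E'
from bench import r
from h import *
s=r.read_state(); M=R.from_quat(s["eef_rot"]).as_matrix(); print(M.round(3))
# target: tool y down, tool z?
P=np.load("p0.npy",allow_pickle=True).item()
print(atz(P["top"],(320.2,242.4),.018))
for n in P:
    img=P[n]["image"]; 
    c=img[180:265,205:285] if n=="scene" else img[185:275,265:350]
    cv2.imwrite(f"pics/z_{n}.png",cv2.resize(c,None,fx=8,fy=6.6,interpolation=cv2.INTER_CUBIC)[:,:,::-1])
E
```

```text
[[ 0.228  0.     0.974]
 [-0.974 -0.     0.228]
 [ 0.    -1.     0.   ]]
[ 0.52611821 -0.11048126  0.018     ]
```

```bash
cat >> h.py <<'E'
def delta(s,pos,M=None):
    M0=R.from_quat(s["eef_rot"]).as_matrix()
    t=M0.T@(np.array(pos)-s["ee_pos"])
    a=np.zeros(3) if M is None else np.degrees(R.from_matrix(M0.T@M).as_rotvec())
    return np.r_[t.round(4),a.round(2)]
def tool(yaxis,xaxis):
    y=np.array(yaxis,float);y/=np.linalg.norm(y);x=np.array(xaxis,float);x-=y*(x@y);x/=np.linalg.norm(x)
    return np.c_[x,y,np.cross(x,y)]
E
python3 - <<'E'
from bench import r
from h import *
s=r.read_state()
print(delta(s,[.142,-.608,.37]))
M=tool([0,0,-1],[0,-1,0])
print(delta(s,[.56,-.05,.36],M))
E
```

```text
[-0.0007 -0.1774 -0.0003  0.      0.      0.    ]
[-4.487e-01 -1.675e-01  5.339e-01 -0.000e+00  1.317e+01  1.000e-02]
```

>>> {"name": "arm_command", "arguments": {"deltas": [0,-0.167,0,0,0,0,0,-0.167,0,0,0,0,0,-0.167,0,0,0,0,-0.449,-0.167,0.534,0,13.2,0,-0.449,-0.167,0.534,0,13.2,0,-0.449,-0.167,0.534,0,13.2,0,-0.449,-0.167,0.534,0,13.2,0,-0.449,-0.167,0.534,0,13.2,0], "hand": 0}}

```text
time: 2.85
ee_pos: [0.3304, -0.3564, 0.3598]
eef_rot: [0.5, -0.5, 0.5, -0.5]
ft_force: [1.8, -0.4, 0.0]
width: 0.0148
```

```bash
python3 - <<'E'
from bench import r
from h import *
s=r.read_state()
print(s["time"],s["ee_pos"],s["joint_positions"].round(2) if hasattr(s["joint_positions"],"round") else s["joint_positions"])
print(delta(s,[.56,-.05,.36],tool([0,0,-1],[0,-1,0])))
E
```

```text
2.85 [ 0.33039707 -0.35641876  0.3597875 ] [ 0.99  0.   -0.26  1.5   0.    1.64 -0.84]
[-0.3066 -0.0004  0.2294 -0.02   -0.04    0.04  ]
```

>>> {"name": "arm_command", "arguments": {"deltas": [-0.3,0,0.225,0,0,0,-0.3,0,0.225,0,0,0,-0.3,0,0.225,0,0,0,-0.3,0,0.225,0,0,0,-0.3,0,0.225,0,0,0,-0.3,0,0.225,0,0,0,-0.3,0,0.225,0,0,0,-0.3,0,0.225,0,0,0]}}

```text
time: 3.85
ee_pos: [0.5546, -0.0588, 0.3594]
eef_rot: [-0.5, 0.5, -0.5, 0.5]
ft_force: [-0.7, -1.2, 0.4]
width: 0.0003
```

```bash
python3 - <<'E'
from bench import r
from h import *
s=r.read_state()
p=r.camera("wrist"); np.save("w1.npy",dict(p=p,s=s),allow_pickle=True)
print(s["time"],s["ee_pos"],np.round(s["joint_positions"],2))
cv2.imwrite("pics/w1.png",p["image"][:,:,::-1])
E
```

```text
3.85 [ 0.55456388 -0.05879739  0.35938027] [ 0.54  0.2  -0.62  1.31  0.12  1.67 -1.63]
```

View pics/w1.png

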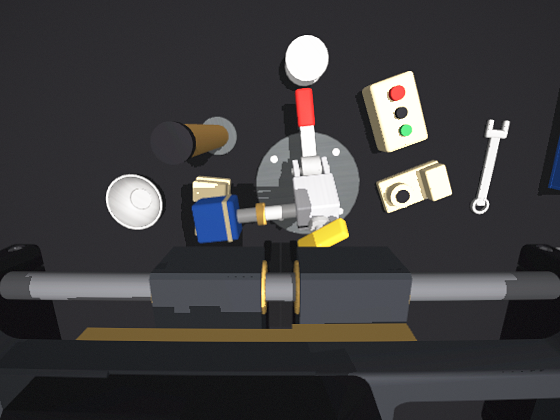

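```bash
python3 - <<'E'
from h import *
d=np.load("w1.npy",allow_pickle=True).item();im=d["p"]["image"]
c=im[80:255,180:365]; cv2.imwrite("pics/w1z.png",cv2.resize(c,None,fx=4,fy=3.4285714,interpolation=cv2.INTER_CUBIC)[:,:,::-1])
c=im[165:255,180:360]; cv2.imwrite("pics/w1z.png",cv2.resize(c,None,fx=4.4,fy=4.4,interpolation=cv2.INTER_CUBIC)[:,:,::-1])
c=im[80:180,250:370]; cv2.imwrite("pics/w1y.png",cv2.resize(c,None,fx=5,fy=5,interpolation=cv2.INTER_CUBIC)[:,:,::-1])
E
```

```text
(no output)
```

View pics/w1z.png

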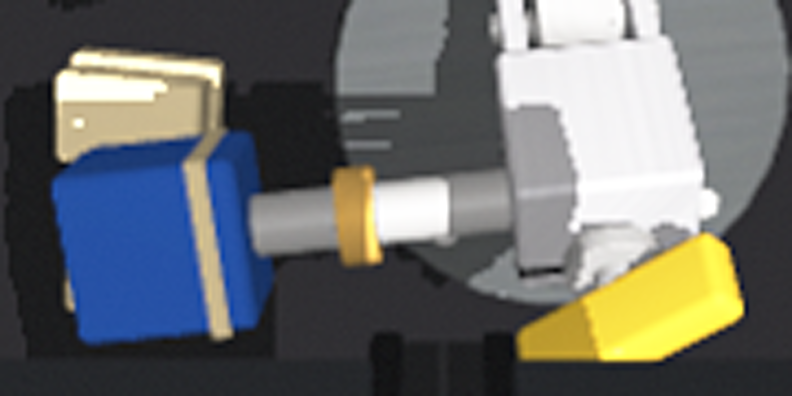

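View pics/w1y.png

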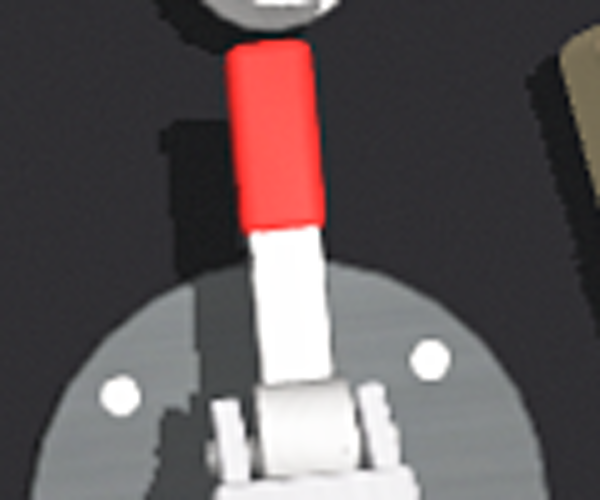

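View pics/z_scene.png

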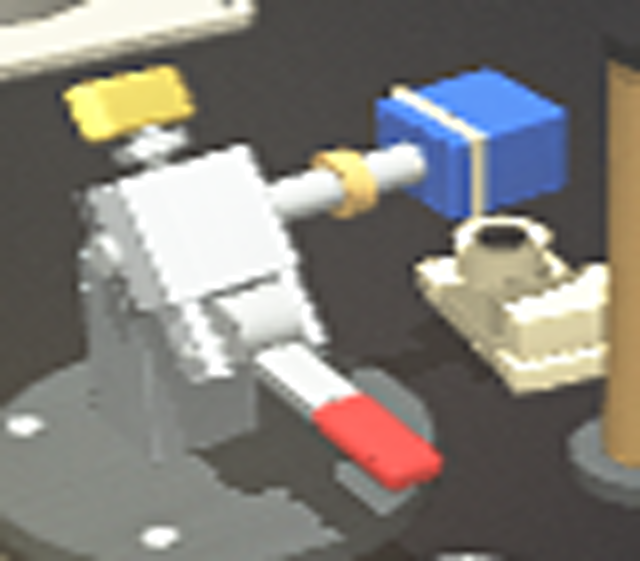

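```bash
cat > fit.py <<'E'
from h import *
d=np.load("w1.npy",allow_pickle=True).item();P=np.load("p0.npy",allow_pickle=True).item()
W=d["p"];s=d["s"];T=np.eye(4);T[:3,:3]=R.from_quat(s["eef_rot"]).as_matrix();T[:3,3]=s["ee_pos"];T=T@W["hand_eye"]
W["world_from_camera"]=T
f=lambda pts,o,k:(np.array(pts,float)+.5)/k-.5+np.array(o)
wy=lambda *p:f(p,(250,80),5); wz=lambda *p:f(p,(180,165),4.4); zs=lambda *p:f(p,(205,180),(8,6.6))
rim=np.r_[wy((35,470),(100,350),(190,285),(345,262),(430,300),(500,375),(545,480)),wz((335,70),(790,90))]
rim3=np.array([atz(W,u,.018) for u in rim])
tp=f([(289,320),(540,333),(415,207),(415,458)],(230,170),4.6); tp3=np.array([atz(P["top"],u,.018) for u in tp])
hand_w=wy((228,48),(312,40),(323,225),(245,230))
head_w=wz((57,182),(82,342)); head_s=zs((567,118),(487,70))
hs_end=zs((395,488),(440,462)); hs_in=zs((352,395),(316,412))
def model(q):
    x,y,a,D,th,zh=q
    Rz=R.from_euler("z",a).as_matrix(); w=lambda p:np.atleast_2d(p)@Rz.T+[x,y,0]
    ph=th-np.radians(25);e=np.array([np.cos(ph),0,np.sin(ph)]);n=np.array([-np.sin(ph),0,np.cos(ph)]);pv=np.array([.04,0,.104]);Y=np.array([0,1,0])
    H=w([pv+e*t+n*.0075+Y*c for t,c in((.114,.012),(.114,-.012),(.060,-.012),(.060,.012))])
    E=w([[.028,D,.155],[-.028,D,.155]])
    return H,E
def res(q):
    H,E=model(q); o=[]
    o+=[ (proj(W,H)-hand_w).ravel(), (proj(W,E)-head_w).ravel(), (proj(P["scene"],E)-head_s).ravel()]
    o+=[ (proj(P["scene"],H)[[0,1]]-hs_end[[1,0]]).ravel()*.5 if 0 else np.zeros(1)]
    o+=[ (np.linalg.norm(rim3[:,:2]-q[:2],axis=1)-.092)*700, (np.linalg.norm(tp3[:,:2]-q[:2],axis=1)-.092)*325]
    return np.concatenate(o)
if __name__=="__main__":
    b=least_squares(res,[.525,-.105,.1,.17,0,0],loss="soft_l1"); print(b.x.round(4),b.cost); print(res(b.x).round(1))
    H,E=model(b.x); print("handle",H.mean(0),"end",E.mean(0))
    print("sceneH pred",proj(P["scene"],H).round(1),"redcent",H.mean(0))
    np.save("q.npy",b.x)
E
python3 fit.py
```

```text
[ 0.5262 -0.1076  0.1261  0.1653  0.3455  0.    ] 19.522467849595646
[-2.2  0.  -1.7 -0.7  0.3  2.2 -1.   3.4 -1.  -5.9  1.6 -3.3  1.1  0.1
  0.6  0.6  0.   0.6  0.1  0.2  1.3 -0.1 -1.8 -0.9  0.4 -0.7 -0.2  0.6
  0.7 -0.6]
handle [ 0.65247606 -0.09160586  0.10357644] end [0.50536594 0.056397   0.155     ]
sceneH pred [[261.1 248. ]
 [254.2 251.2]
 [243.5 240.7]
 [250.3 237.8]] redcent [ 0.65247606 -0.09160586  0.10357644]
```

```bash
cat > f2.py <<'E'
from fit import *
print("cam",T[:3,3])
for i in range(2): print(tri([ray(W,head_w[i]),ray(P["scene"],head_s[i])]), atz(W,head_w[i],.155),atz(P["scene"],head_s[i],.155))
q=np.load("q.npy");H,E=model(q)
print("W H",proj(W,H).round(1).tolist(),hand_w.round(1).tolist())
# disc centre by each cam
for n,p3 in(("w",rim3),("t",tp3)):
    b=least_squares(lambda c:np.linalg.norm(p3[:,:2]-c[:2],axis=1)-c[2],[.52,-.1,.092]); print(n,b.x)
# bolts? collar ring
E
python3 f2.py
```

```text
cam [ 0.62853038 -0.0580757   0.55192902]
(array([0.52384858, 0.06096405, 0.15026101]), [np.float64(0.00031818439460200044), np.float64(0.000318184394601969)]) [0.52496135 0.05926542 0.155     ] [0.53099637 0.05707687 0.155     ]
(array([0.47196304, 0.05479772, 0.15402075]), [np.float64(0.000977793473457481), np.float64(0.0009777934734574948)]) [0.47275127 0.0554125  0.155     ] [0.47320952 0.05299185 0.155     ]
W H [[293.0, 89.2], [310.3, 86.9], [314.5, 126.8], [297.6, 129.0]] [[295.2, 89.2], [312.0, 87.6], [314.2, 124.6], [298.6, 125.6]]
w [ 0.52702356 -0.10661916  0.0914754 ]
t [ 0.52820164 -0.10884746  0.09224114]
```

```bash
cat > f3.py <<'E'
from fit import *
b=f([(333,266),(480,253),(346,408),(493,397)],(230,170),4.6)
B=np.array([atz(P["top"],u,.020) for u in b]);print(B.round(4),B.mean(0))
for i,j in((0,1),(2,3)): v=B[i]-B[j];print("y-dir yaw",np.arctan2(-v[0],v[1]),np.linalg.norm(v))
for i,j in((0,2),(1,3)): v=B[i]-B[j];print("x-dir yaw",np.arctan2(v[1],v[0]),np.linalg.norm(v))
bw=wy((120,396),(430,360));B2=np.array([atz(W,u,.020) for u in bw]);v=B2[0]-B2[1];print(B2,np.arctan2(-v[0],v[1]),np.linalg.norm(v))
# lever direction from wrist at plane heights
hw=wy((270,44),(284,227),(290,375),(308,425))
for z in((.10,.10,.11,.12),):
    L=np.array([atz(W,u,zz) for u,zz in zip(hw,z)]);print(L.round(4))
# collar & bar: ends
bb=wz((355,215),(260,222),(447,208),(510,200))
L=np.array([atz(W,u,.14) for u in bb]);print(L.round(4))
E
python3 f3.py
```

```text
[[ 0.5753 -0.0481  0.02  ]
 [ 0.5871 -0.1561  0.02  ]
 [ 0.4717 -0.0594  0.02  ]
 [ 0.4817 -0.1669  0.02  ]] [ 0.52891907 -0.10763409  0.02      ]
y-dir yaw 0.10884462202637207 0.10863344877326143
y-dir yaw 0.09271092587513402 0.10795661745016681
x-dir yaw 0.10878133070853502 0.10422319512555935
x-dir yaw 0.10226255581729286 0.10596715405068942
[[ 0.57369226 -0.04724096  0.02      ]
 [ 0.58598417 -0.15367638  0.02      ]] 0.11497768789927285 0.10714284309149234
[[ 0.6789 -0.091   0.1   ]
 [ 0.6298 -0.0959  0.1   ]
 [ 0.5889 -0.0977  0.11  ]
 [ 0.5759 -0.1021  0.12  ]]
[[ 5.101e-01 -3.060e-02  1.400e-01]
 [ 5.078e-01 -2.000e-04  1.400e-01]
 [ 5.124e-01 -5.990e-02  1.400e-01]
 [ 5.150e-01 -7.990e-02  1.400e-01]]
```

```bash
cat > st.py <<'E'
from h import *
O=np.array([.527,-.1075,0]);YAW=.107
RS=R.from_euler("z",YAW).as_matrix()
def w(p): return RS@np.array(p,float)+O
def loc(p): return RS.T@(np.array(p)-O)
def out(s,pos,M): 
    d=delta(s,pos,M); print("d",[float(x) for x in np.round(d,4)])
    return d
E
python3 - <<'E'
from fit import *
from st import *
print("col foot",atz(P["top"],f((205,213),(230,170),4.6),.01), atz(W,(219,133),.01),"top",atz(W,(172,142),.244),atz(P["scene"],(286,187),.244))
from bench import r
s=r.read_state();print(s["time"],s["ee_pos"])
t=np.radians(20)
M=tool(RS@[0,-np.sin(t),-np.cos(t)],RS@[0,-1,0])
for q in([-.01,.2,.28],[-.01,.2,.127],[-.01,.14,.127]): print(w(q)); out(s,w(q),M)
print("head",loc([.499,.0573,.155]))
E
```

```text
col foot [0.61323632 0.04675823 0.01      ] [0.61691053 0.04669842 0.01      ] top [0.61348889 0.04844089 0.244     ] [0.62756368 0.0345346  0.244     ]
3.9 [ 0.55438071 -0.05963703  0.35958362]
[0.495698   0.09028823 0.28      ]
d [-0.1499, 0.0795, -0.059, 1.1, -6.19, -19.94]
[0.495698   0.09028823 0.127     ]
d [-0.15, 0.2325, -0.059, 1.1, -6.19, -19.94]
[0.50210576 0.03063137 0.127     ]
d [-0.0903, 0.2325, -0.0525, 1.1, -6.19, -19.94]
head [-0.0102399   0.16684779  0.155     ]
```

>>> {"name": "arm_command", "arguments": {"deltas": [-0.15,0.06,-0.059,1.1,-6.2,-20,-0.15,0.06,-0.059,1.1,-6.2,-20,-0.15,0.06,-0.059,1.1,-6.2,-20,-0.15,0.1,-0.059,1.1,-6.2,-20,-0.15,0.15,-0.059,1.1,-6.2,-20,-0.15,0.2,-0.059,1.1,-6.2,-20,-0.15,0.2325,-0.059,1.1,-6.2,-20,-0.15,0.2325,-0.059,1.1,-6.2,-20], "hand": 0}}

```text
time: 4.9
ee_pos: [0.4946, 0.0893, 0.1257]
eef_rot: [0.601, -0.374, 0.556, -0.435]
ft_force: [-0.1, 0.4, 0.3]
width: 0.0002
```

```bash
python3 - <<'E'
from st import *
from bench import r
s=r.read_state();print(s["time"],s["ee_pos"],loc(s["ee_pos"]),np.round(s["ft_force"],1),np.round(s["joint_positions"],2))
p=r.camera("wrist");cv2.imwrite("pics/w2.png",p["image"][:,:,::-1])
p=r.camera("scene");cv2.imwrite("pics/s2.png",cv2.resize(p["image"][110:320,120:360],None,fx=3,fy=2.8)[:,:,::-1])
M=R.from_quat(s["eef_rot"]).as_matrix()
for y in(.14,.135,.12): print((M.T@(w([-.01,y,.127])-s["ee_pos"])).round(4))
E
```

```text
4.9 [0.49460367 0.08932944 0.12565076] [-0.01119046  0.19916356  0.12565076] [-0.1  0.4  0.3] [ 0.17  0.29 -0.78  1.79  0.52  1.36 -2.24]
[0.056  0.0191 0.0012]
[0.0607 0.0208 0.0012]
[0.0748 0.0259 0.0012]
```

View pics/w2.png

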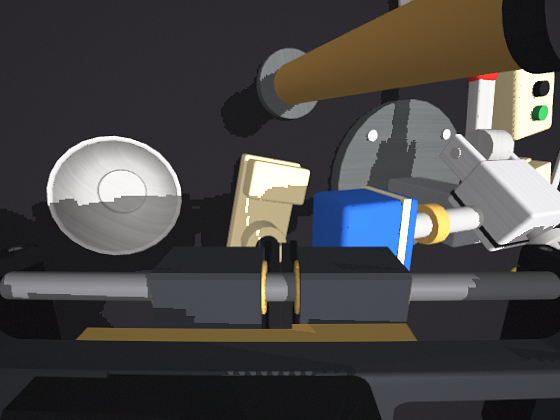

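View pics/s2.png

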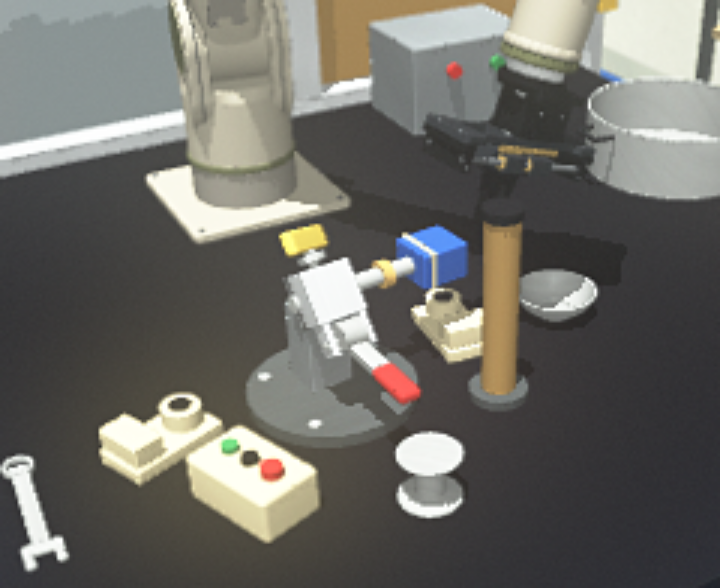

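>>> {"name": "arm_command", "arguments": {"deltas": [0.01,0.0035,0,0,0,0,0.018,0.0063,0,0,0,0,0.024,0.0084,0,0,0,0,0.03,0.0105,0,0,0,0,0.036,0.0126,0,0,0,0,0.042,0.0147,0,0,0,0,0.046,0.016,0.001,0,0,0,0.05,0.0175,0.001,0,0,0]}}

```text
time: 6.0
ee_pos: [0.5025, 0.0395, 0.1279]
eef_rot: [0.6, -0.373, 0.556, -0.437]
ft_force: [-2.8, 3.3, 3.4]
width: 0.0002
```

```bash
python3 - <<'E'
from st import *
from bench import r
s=r.read_state();print(s["time"],s["ee_pos"],loc(s["ee_pos"]),np.round(s["ft_force"],1))
p=r.camera("scene");cv2.imwrite("pics/s3.png",cv2.resize(p["image"][170:260,190:290],None,fx=7,fy=6)[:,:,::-1])
p=r.camera("wrist");cv2.imwrite("pics/w3.png",cv2.resize(p["image"][100:280,280:560],None,fx=2.8,fy=2.8)[:,:,::-1])
E
```

```text
6.0 [0.50248778 0.0394893  0.12788486] [-0.00867417  0.14876647  0.12788486] [-2.8  3.3  3.4]
```

View pics/s3.png

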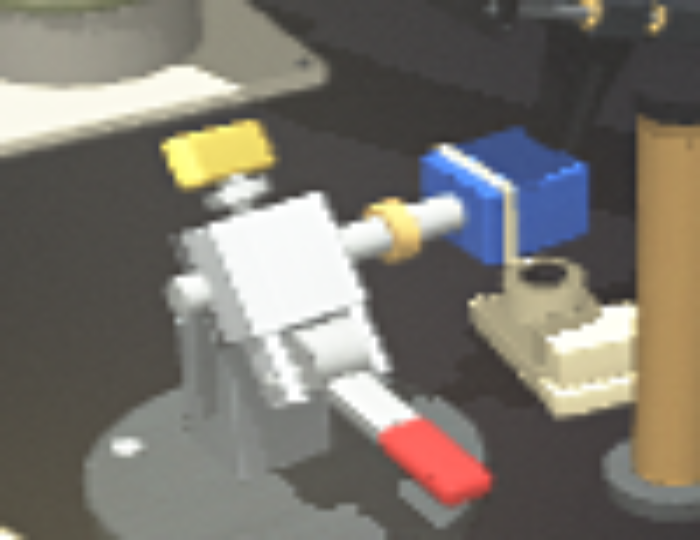

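View pics/w3.png

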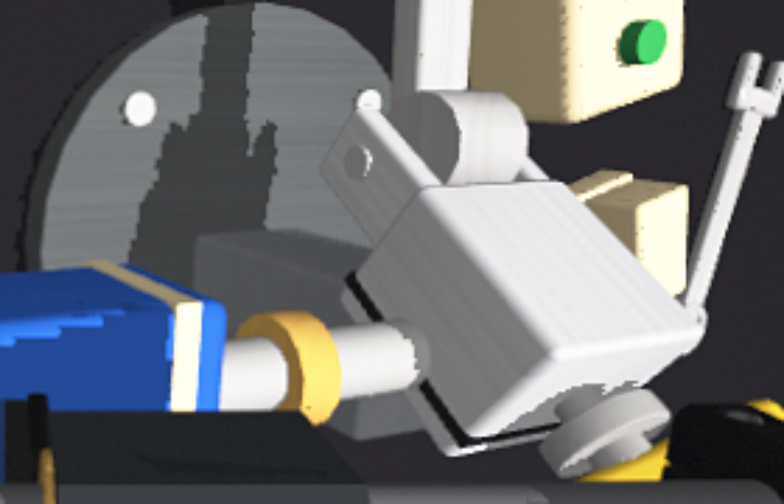

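>>> {"name": "arm_command", "arguments": {"deltas": [0.0025,0.0009,0,0,0,0,0.005,0.0018,0,0,0,0,0.0075,0.0027,0,0,0,0,0.01,0.0035,0,0,0,0,0.01,0.0035,0,0,0,0]}}

```text
time: 6.72
ee_pos: [0.5037, 0.0281, 0.1279]
eef_rot: [0.6, -0.373, 0.557, -0.436]
ft_force: [-2.1, 0.7, 3.9]
width: 0.0008
```

>>> {"name": "arm_command", "arguments": {"deltas": [0.002,0.0007,0,0,0,0,0.004,0.0014,0,0,0,0,0.006,0.0021,0,0,0,0]}}

```text
time: 7.1
ee_pos: [0.5043, 0.0221, 0.1279]
eef_rot: [0.6, -0.373, 0.556, -0.436]
ft_force: [-2.5, 2.9, 3.5]
width: 0.0002
```

```bash
python3 - <<'E'
from st import *
from bench import r
s=r.read_state();print(s["time"],s["ee_pos"],loc(s["ee_pos"]),np.round(s["ft_force"],1))
p=r.camera("wrist");cv2.imwrite("pics/w4.png",cv2.resize(p["image"][100:280,280:560],None,fx=2.8,fy=2.8)[:,:,::-1])
E
```

```text
7.1 [0.50432205 0.02211467 0.12791136] [-0.00870593  0.13129531  0.12791136] [-2.5  2.9  3.5]
```

View pics/w4.png

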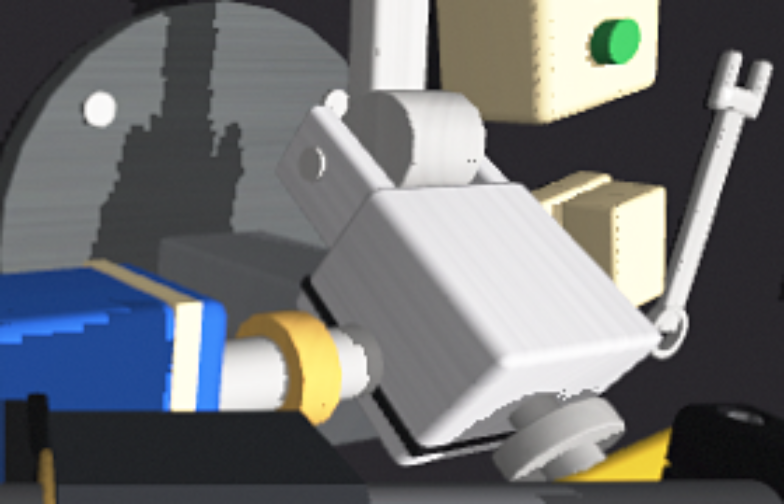

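>>> {"name": "arm_command", "arguments": {"deltas": [0.0025,0.0009,0,0,0,0,0.005,0.0018,0,0,0,0,0.0075,0.0027,0,0,0,0,0.009,0.0033,0,0,0,0,0.0105,0.0038,0,0,0,0]}}

```text
time: 7.78
ee_pos: [0.5055, 0.011, 0.1279]
eef_rot: [0.6, -0.373, 0.556, -0.436]
ft_force: [-2.2, 3.4, 2.9]
width: 0.0002
```

>>> {"name": "arm_command", "arguments": {"deltas": [0.001,0.0004,0,0,0,0,0.002,0.0007,0,0,0,0,0.003,0.0011,0,0,0,0]}}

```text
time: 8.15
ee_pos: [0.5059, 0.0079, 0.1279]
eef_rot: [0.6, -0.373, 0.556, -0.436]
ft_force: [-2.0, 2.7, 3.6]
width: 0.0007
```

```bash
python3 - <<'E'
from st import *
from bench import r
s=r.read_state();print(s["time"],s["ee_pos"],loc(s["ee_pos"]),np.round(s["ft_force"],1))
p=r.camera("wrist");cv2.imwrite("pics/w5.png",cv2.resize(p["image"][100:280,280:560],None,fx=2.8,fy=2.8)[:,:,::-1])
E
```

```text
8.15 [0.50586556 0.00793658 0.12793573] [-0.00868542  0.11703346  0.12793573] [-2.   2.7  3.6]
```

View pics/w5.png

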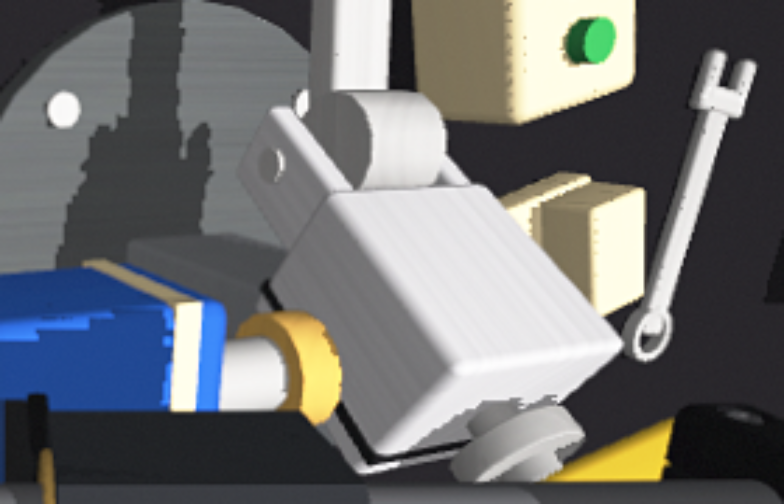

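>>> {"name": "arm_command", "arguments": {"deltas": [0.0015,0.0006,0,0,0,0,0.003,0.0011,0,0,0,0,0.003,0.0011,0,0,0,0]}}

```text
time: 8.57
ee_pos: [0.5062, 0.0044, 0.1279]
eef_rot: [0.6, -0.373, 0.557, -0.436]
ft_force: [-1.9, 2.1, 3.2]
width: 0.0001
```

>>> {"name": "arm_command", "arguments": {"deltas": [0.0015,0.0006,0,0,0,0,0.003,0.0011,0,0,0,0,0.003,0.0011,0,0,0,0]}}

```text
time: 8.95
ee_pos: [0.5069, 0.0032, 0.1282]
eef_rot: [0.6, -0.373, 0.556, -0.438]
ft_force: [-2.3, 7.6, 6.2]
width: 0.0003
```

>>> {"name": "arm_command", "arguments": {"deltas": [0.002,0.0007,0,0,0,0,0.002,0.0007,0,0,0,0]}}

```text
time: 9.2
ee_pos: [0.5075, 0.0013, 0.1285]
eef_rot: [0.6, -0.373, 0.556, -0.438]
ft_force: [-2.3, 8.5, 7.3]
width: 0.0011
```

```bash
python3 - <<'E'
from st import *
from bench import r
s=r.read_state();print(s["time"],s["ee_pos"],loc(s["ee_pos"]),np.round(s["ft_force"],1))
p=r.camera("wrist");cv2.imwrite("pics/w6.png",cv2.resize(p["image"][100:280,280:560],None,fx=2.8,fy=2.8)[:,:,::-1])
E
```

```text
9.2 [0.50751848 0.00134211 0.12848972] [-0.00774621  0.11030018  0.12848972] [-2.3  8.5  7.3]
```

View pics/w6.png

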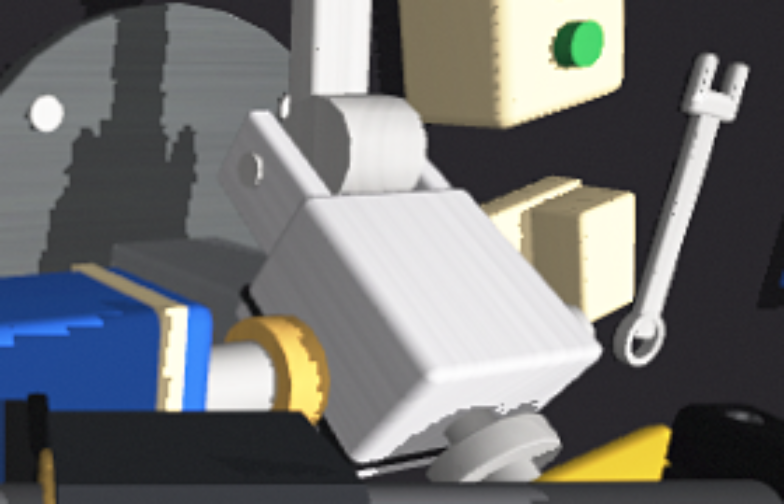

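```bash
python3 - <<'E'
from st import *
from bench import r
s=r.read_state()
t=np.radians(20);M1=tool(RS@[0,-np.sin(t),-np.cos(t)],RS@[0,-1,0])
t=np.radians(35);M2=tool(RS@[0,-np.sin(t),-np.cos(t)],RS@[0,-1,0])
out(s,w([-.01,.15,.13]),M1);out(s,w([-.01,.15,.24]),M1);out(s,w([-.04,.06,.28]),M2)
E
```

```text
d [-0.0368, -0.0149, -0.0021, -0.18, 0.15, -0.09]
d [0.0007, -0.1184, -0.0019, -0.18, 0.15, -0.09]
d [0.0988, -0.1254, -0.0321, -0.2, 0.13, -15.09]
```

>>> {"name": "arm_command", "arguments": {"deltas": [-0.037,-0.015,0,0,0,0,0,-0.118,0,0,0,0,0,-0.118,0,0,0,0,0.099,-0.125,-0.032,0,0,-15,0.099,-0.125,-0.032,0,0,-15,0.099,-0.125,-0.032,0,0,-15,0.099,-0.125,-0.032,0,0,-15]}}

```text
time: 10.12
ee_pos: [0.4806, -0.0537, 0.2789]
eef_rot: [0.644, -0.292, 0.609, -0.36]
ft_force: [1.0, -0.2, 0.2]
width: 0.0006
```

```bash
python3 - <<'E'
from st import *
from bench import r
s=r.read_state();print(s["time"],s["ee_pos"],loc(s["ee_pos"]),np.round(s["ft_force"],1),np.round(s["joint_positions"],2))
p=r.camera("wrist");np.save("w7.npy",dict(p=p,s=s),allow_pickle=True);cv2.imwrite("pics/w7.png",p["image"][:,:,::-1])
cv2.imwrite("pics/w7z.png",cv2.resize(p["image"][110:250,180:360],None,fx=4.2,fy=4.2,interpolation=2)[:,:,::-1])
E
```

```text
10.125 [ 0.48060088 -0.05365698  0.27893664] [-0.04038355  0.05849033  0.27893664] [ 1.  -0.2  0.2] [ 0.29  0.06 -0.74  1.76  0.61  1.58 -1.99]
```

View pics/w7.png

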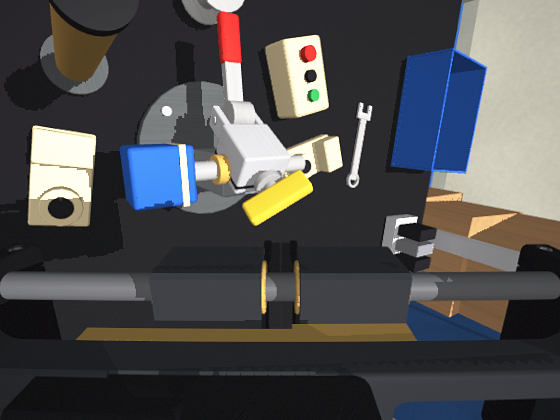

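View pics/w7z.png

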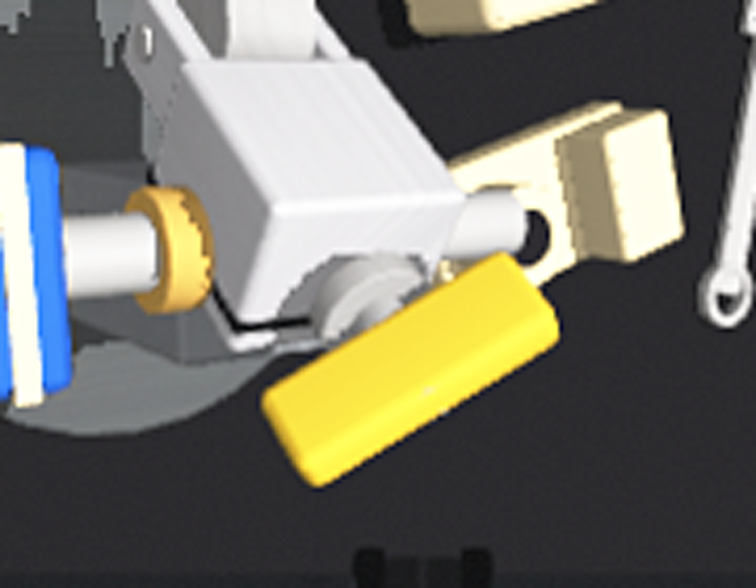

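```bash
cat > nut.py <<'E'
from st import *
d=np.load("w7.npy",allow_pickle=True).item();P=np.load("p0.npy",allow_pickle=True).item()
W=d["p"];s=d["s"];T=np.eye(4);T[:3,:3]=R.from_quat(s["eef_rot"]).as_matrix();T[:3,3]=s["ee_pos"];T=T@W["hand_eye"]
W["world_from_camera"]=T
u=np.array([-np.sin(np.radians(35)),0,np.cos(np.radians(35))]);e=np.array([u[2],0,-u[0]]);yy=np.array([0,1.,0])
C=np.array([0,0,.14])
L=lambda p:np.array([w(q) for q in np.atleast_2d(p)])
pk=lambda *a:(np.array(a,float)+.5)/4.2-.5+[180,110]
cor=np.array([C+.03*u+.024*e+.028*yy,C+.03*u+.024*e-.028*yy,C+.03*u-.024*e+.028*yy,C-.03*u+.024*e+.028*yy,C-.03*u+.024*e-.028*yy])
print("housing pred",proj(W,L(cor)).round(1).tolist(),"picked",pk((270,208),(463,195),(237,335),(185,62),(357,60)).round(1).tolist())
def ymask(im,box):
    r0,r1,c0,c1=box
    hsv=cv2.cvtColor(im,cv2.COLOR_RGB2HSV);m=cv2.inRange(hsv,(19,120,90),(33,255,255));k=np.zeros_like(m);k[r0:r1,c0:c1]=m[r0:r1,c0:c1]
    n,l,st,_=cv2.connectedComponentsWithStats(k);i=1+np.argmax(st[1:,4]);return (l==i).astype(np.uint8),st[i]
views=[(W,)+ymask(W["image"],(150,240,235,325)),(P["top"],)+ymask(P["top"]["image"],(240,262,312,340)),(P["scene"],)+ymask(P["scene"]["image"],(185,206,208,232))]
for v in views: print(v[2])
def box(p,sx=.035,sy=.007,sz=.013):
    dx,dy,h,psi=p
    c=C+dx*e+dy*yy+h*u; bx=np.cos(psi)*e+np.sin(psi)*yy; by=-np.sin(psi)*e+np.cos(psi)*yy
    return c,bx,L([c+a*sx*bx+b*sy*by+g*sz*u for a in(-1,1) for b in(-1,1) for g in(-1,1)])
S=4
def cost(p,ws=(1,.0,.0)):
    tot=0
    for (v,m,st),k in zip(views,ws):
        if k==0: continue
        x0,y0=st[0]-8,st[1]-8;wd,hg=st[2]+16,st[3]+16
        pts=proj(v,box(p)[2]); hull=cv2.convexHull((((pts-[x0,y0]+.5)*S-.5)*16).round().astype(np.int32))
        z=np.zeros((hg*S,wd*S),np.uint8);cv2.fillConvexPoly(z,hull,1,shift=4)
        mm=cv2.resize(m[y0:y0+hg,x0:x0+wd]*255,(wd*S,hg*S),interpolation=cv2.INTER_LINEAR)>127
        tot+=k*(1-(z&mm).sum()/max(1,(z|mm).sum()))
    return tot
if __name__=="__main__":
    from scipy.optimize import differential_evolution as DE
    for ws in((1,0,0),(1,.5,.5)):
        b=DE(cost,[(-.02,.02),(-.006,.006),(.04,.075),(-np.pi/2,np.pi/2)],args=(ws,),seed=1,maxiter=120,popsize=20,tol=1e-6)
        c,bx,_=box(b.x);print(ws,b.x.round(4),b.fun,"centre",c.round(4),w(c).round(4))
    print([cost(b.x,t) for t in((1,0,0),(0,1,0),(0,0,1))])
E
python3 nut.py
```

```text
housing pred [[245.9, 160.0], [292.9, 156.8], [234.3, 195.3], [222.4, 123.0], [267.3, 123.3]] picked [[243.9, 159.1], [289.9, 156.0], [236.0, 189.4], [223.7, 124.4], [264.6, 123.9]]
[ 242  170   71   56 1884]
[315 244  21  17 151]
[213 190  16  11 107]
(1, 0, 0) [-0.0072 -0.0058  0.0551 -0.9097] 0.08105833956619302 centre [-0.0375 -0.0058  0.181 ] [ 0.4903 -0.1173  0.181 ]
(1, 0.5, 0.5) [ 4.000e-04  5.000e-04  6.220e-02 -8.767e-01] 0.3869570369388812 centre [-0.0353  0.0005  0.1911] [ 0.4918 -0.1108  0.1911]
[np.float64(0.11714990022303085), np.float64(0.2860106698280972), np.float64(0.25360360360360357)]
```

```bash
cat > n2.py <<'E'
import nut; from nut import *
from scipy.optimize import differential_evolution as DE
p0=nut.proj
for sh in((0,0),(-1.6,0),(-1,-.5)):
    nut.proj=lambda v,X,T=None,sh=sh:p0(v,X)+(np.array(sh) if v is W else 0)
    g=lambda q:cost([0,0,q[0],q[1]],(1,0,0))
    b=DE(g,[(.04,.075),(-1.5,0)],seed=1,tol=1e-7);print(sh,b.x.round(4),round(b.fun,3),"nut",(.063-b.x[0])/.0012)
    g=lambda q:cost([q[2],q[3],q[0],q[1]],(1,0,0))
    b=DE(g,[(.04,.075),(-1.5,0),(-.004,.004),(-.004,.004)],seed=1,tol=1e-7);print("   ",b.x.round(4),round(b.fun,3),"nut",(.063-b.x[0])/.0012)
im=W["image"].copy()
nut.proj=p0
o=cv2.resize(im[110:250,180:360],None,fx=4.2,fy=4.2,interpolation=2)[:,:,::-1].copy()
pts=((proj(W,box([0,0,.0622,-.877])[2])-[180,110]+.5)*4.2-.5).astype(int)
for i in range(8):
    for j in range(i):
        if bin(i^j).count("1")==1: cv2.line(o,tuple(map(int,pts[i])),tuple(map(int,pts[j])),(0,0,255),1)
m=views[0][1]
cv2.imwrite("pics/n2.png",o)
E
python3 n2.py
```

```text
housing pred [[245.9, 160.0], [292.9, 156.8], [234.3, 195.3], [222.4, 123.0], [267.3, 123.3]] picked [[243.9, 159.1], [289.9, 156.0], [236.0, 189.4], [223.7, 124.4], [264.6, 123.9]]
[ 242  170   71   56 1884]
[315 244  21  17 151]
[213 190  16  11 107]
(0, 0) [ 0.0599 -0.9122] 0.106 nut 2.5493803981146517
    [ 0.0575 -0.9118 -0.004  -0.0028] 0.086 nut 4.607313362633767
(-1.6, 0) [ 0.0617 -0.986 ] 0.116 nut 1.0447278174378904
    [ 0.0583 -0.9125 -0.0033 -0.004 ] 0.086 nut 3.8897605666978268
(-1, -0.5) [ 0.0621 -0.9896] 0.108 nut 0.7092796970120143
    [ 0.0583 -0.9113 -0.004  -0.0035] 0.086 nut 3.905052211607881
```

View pics/n2.png

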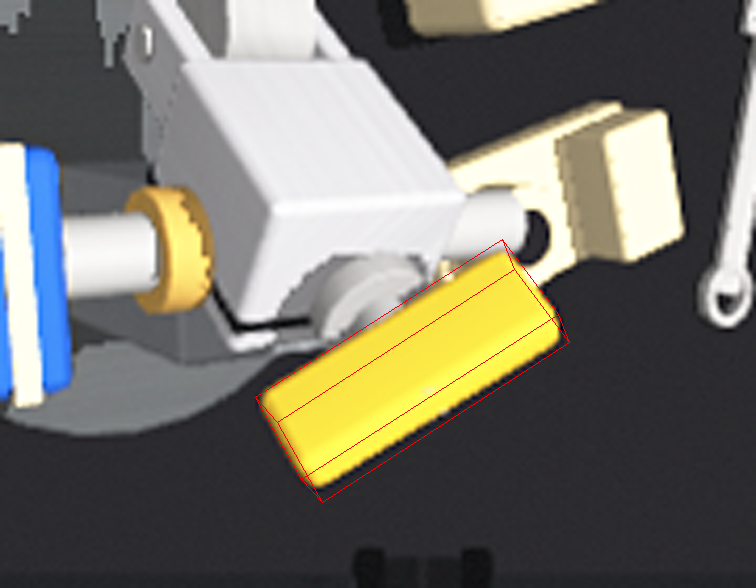

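```bash
cat > n3.py <<'E'
from nut import *
im=W["image"];k=9
def ov(nutv,name):
    o=cv2.resize(im[150:235,228:313],None,fx=k,fy=7,interpolation=2)[:,:,::-1].copy()
    sc=np.array([k,7]);off=np.array([228,150])
    tr=lambda X:((proj(W,L(X))-off+.5)*sc-.5).round().astype(np.int32)
    h=.063-.0012*nutv
    t=np.linspace(0,2*np.pi,60)
    cv2.polylines(o,[tr([C+(h-.017)*u+.015*(np.cos(a)*e+np.sin(a)*yy) for a in t])],True,(0,0,255),1)
    cv2.polylines(o,[tr([C+(h-.017)*u+.007*(np.cos(a)*e+np.sin(a)*yy) for a in t])],True,(0,128,255),1)
    cv2.polylines(o,[tr([C+.03*u+a*.024*e+b*.028*yy for a,b in((1,1),(1,-1),(-1,-1),(-1,1))])],True,(255,0,0),1)
    bx=np.cos(-.9)*e+np.sin(-.9)*yy;by=np.sin(.9)*e+np.cos(.9)*yy
    for g in(1,-1): cv2.polylines(o,[tr([C+h*u+a*.035*bx+b*.007*by+g*.013*u for a,b in((1,1),(1,-1),(-1,-1),(-1,1))])],True,(0,160,0),1)
    cv2.imwrite(name,o)
ov(.9,"pics/n3a.png");ov(4.04,"pics/n3b.png")
E
python3 n3.py
```

```text
housing pred [[245.9, 160.0], [292.9, 156.8], [234.3, 195.3], [222.4, 123.0], [267.3, 123.3]] picked [[243.9, 159.1], [289.9, 156.0], [236.0, 189.4], [223.7, 124.4], [264.6, 123.9]]
[ 242  170   71   56 1884]
[315 244  21  17 151]
[213 190  16  11 107]
```

View pics/n3a.png

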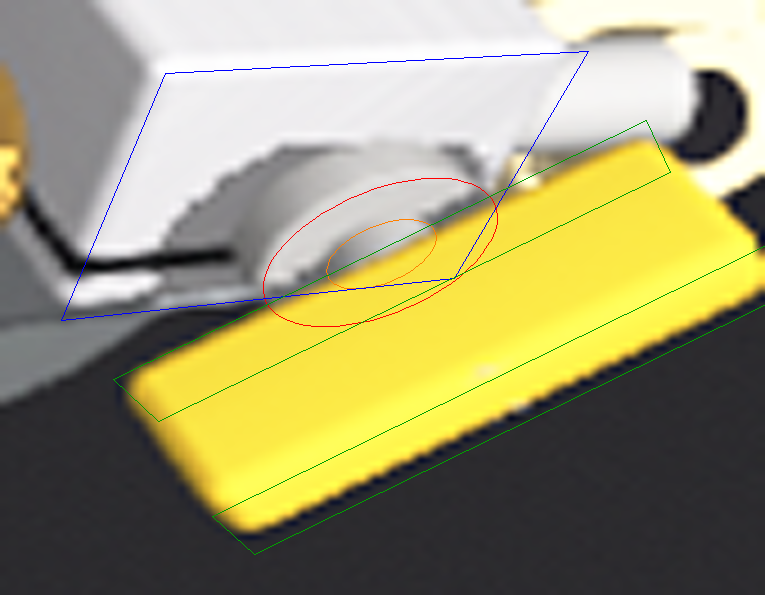

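View pics/n3b.png

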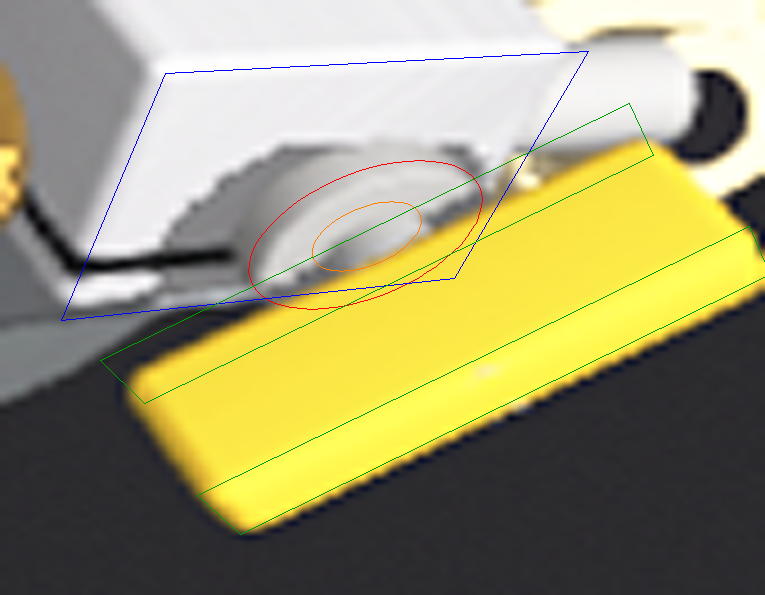

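```bash
cat > n4.py <<'E'
from nut import *
v=P["scene"];im=v["image"]
o=cv2.resize(im[182:236,206:256],None,fx=14,fy=11,interpolation=cv2.INTER_CUBIC)[:,:,::-1].copy();o0=o.copy()
tr=lambda X:((proj(v,L(X))-[206,182]+.5)*[14,11]-.5).round().astype(np.int32)
q=[C+a*.024*e+b*.028*yy+g*.03*u for a in(1,-1) for b in(1,-1) for g in(1,-1)]
t=tr(q)
for i in range(8):
    for j in range(i):
        if bin(i^j).count("1")==1: cv2.line(o,tuple(map(int,t[i])),tuple(map(int,t[j])),(255,0,0),1)
for nv,c in((.9,(0,0,255)),(4.04,(0,160,0))):
    h=.063-.0012*nv
    bx=np.cos(-.9)*e+np.sin(-.9)*yy;by=np.sin(.9)*e+np.cos(.9)*yy
    hull=cv2.convexHull(tr([C+h*u+a*.035*bx+b*.007*by+g*.013*u for a in(1,-1) for b in(1,-1) for g in(1,-1)]))
    cv2.polylines(o,[hull],True,c,1)
    for hh in(.017,): cv2.polylines(o,[tr([C+(h-hh)*u+.015*(np.cos(a)*e+np.sin(a)*yy) for a in np.linspace(0,6.28,40)])],True,c,1)
cv2.imwrite("pics/n4.png",o);cv2.imwrite("pics/n4o.png",o0)
E
python3 n4.py >/dev/null
```

```text
(no output)
```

View pics/n4.png

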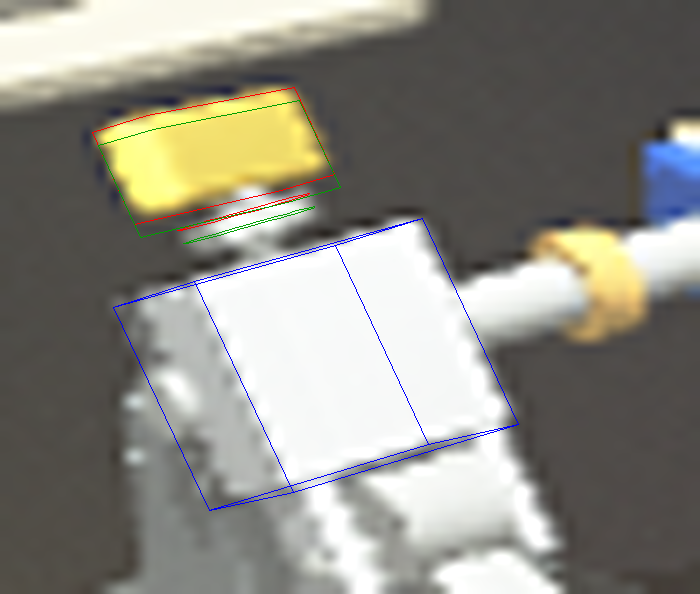

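View pics/n4o.png

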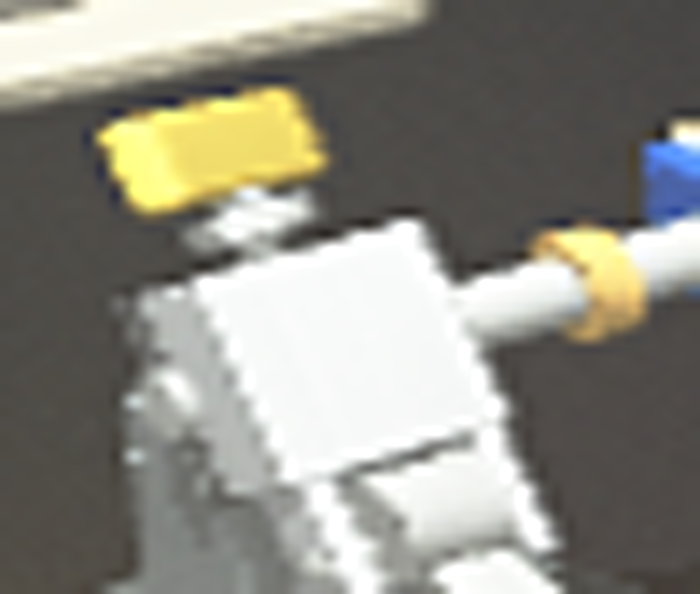

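```bash
cat >> st.py <<'E'
u=np.array([-np.sin(np.radians(35)),0,np.cos(np.radians(35))]);e=np.array([u[2],0,-u[0]]);yy=np.array([0,1.,0]);C=np.array([0,0,.14])
def Mn(psi): 
    by=-np.sin(psi)*e+np.cos(psi)*yy
    return tool(RS@(-u),RS@(-by))
E
python3 - <<'E'
from st import *
from bench import r
s=r.read_state()
out(s,w(C+.14*u),Mn(-.91))
M=R.from_quat(s["eef_rot"]).as_matrix()
K=np.load("w7.npy",allow_pickle=True).item()["p"]["hand_eye"]
print(loc(w(C+.14*u)+RS.T@RS@np.zeros(3)), "cam",loc(w(C+.14*u)+Mn(-.91)@K[:3,3]))
E
```

```text
d [0.0342, 0.0534, -0.0401, 16.32, 59.7, 47.47]
[-8.03007011e-02  2.77653006e-18  2.54681286e-01] cam [-0.15355468 -0.05821795  0.43883967]
```

>>> {"name": "arm_command", "arguments": {"deltas": [0.034,0.053,-0.04,16.3,59.7,47.5,0.034,0.053,-0.04,16.3,59.7,47.5,0.034,0.053,-0.04,16.3,59.7,47.5,0.034,0.053,-0.04,16.3,59.7,47.5,0.034,0.053,-0.04,16.3,59.7,47.5,0.034,0.053,-0.04,16.3,59.7,47.5,0.034,0.053,-0.04,16.3,59.7,47.5,0.034,0.053,-0.04,16.3,59.7,47.5], "hand": 0.5}}

```text
time: 11.18
ee_pos: [0.4465, -0.1164, 0.2548]
eef_rot: [0.046, -0.568, 0.683, -0.457]
ft_force: [0.0, 0.5, -0.4]
width: 0.0433
```

```bash
python3 - <<'E'
from st import *
from bench import r
s=r.read_state();print(s["time"],loc(s["ee_pos"]),np.round(s["ft_force"],1),np.round(s["joint_positions"],2))
out(s,w(C+.14*u),Mn(-.91));out(s,w(C+.05*u),Mn(-.91))
p=r.camera("wrist");np.save("w8.npy",dict(p=p,s=s),allow_pickle=True);cv2.imwrite("pics/w8.png",p["image"][:,:,::-1])
E
```

```text
11.175 [-0.08101434 -0.00029704  0.25481845] [ 0.   0.5 -0.4] [ 0.56 -0.5  -0.13  2.24 -0.47  0.9  -1.74]
d [-0.0006, 0.0005, 0.0001, -0.04, -0.26, -0.13]
d [-0.0004, 0.0905, 0.0, -0.04, -0.26, -0.13]
```

View pics/w8.png

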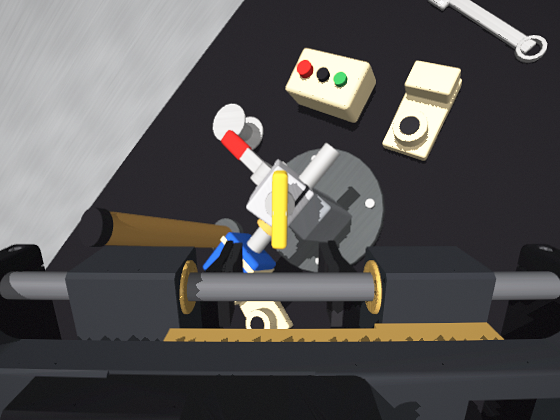

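```bash
python3 - <<'E'
from st import *
d=np.load("w8.npy",allow_pickle=True).item();W=d["p"];s=d["s"];T=np.eye(4);T[:3,:3]=R.from_quat(s["eef_rot"]).as_matrix();T[:3,3]=s["ee_pos"];T=T@W["hand_eye"]
bx=np.cos(-.91)*e+np.sin(-.91)*yy
for h in(.0749,.0619,.0489): print(h,[proj(W,w(C+h*u+a*.035*bx),T).round(1).tolist() for a in(-1,0,1)])
m=cv2.inRange(cv2.cvtColor(W["image"],cv2.COLOR_RGB2HSV),(22,150,90),(33,255,255));m[:160]=0;m[255:]=0;m[:,:262]=0;m[:,298:]=0
ys,xs=np.nonzero(m);print(ys.min(),ys.max(),[(y,xs[ys==y].min(),xs[ys==y].max()) for y in(180,200,220,240)])
E
```

```text
0.0749 [[[280.8, 249.9]], [[280.7, 212.7]], [[280.5, 172.9]]]
0.0619 [[[280.8, 244.5]], [[280.7, 208.8]], [[280.6, 170.7]]]
0.0489 [[[280.8, 239.6]], [[280.7, 205.3]], [[280.6, 168.8]]]
171 248 [(180, np.int64(273), np.int64(286)), (200, np.int64(272), np.int64(286)), (220, np.int64(272), np.int64(286)), (240, np.int64(272), np.int64(286))]
```

>>> {"name": "arm_command", "arguments": {"deltas": [-0.001,0.03,0,0,0,0,-0.001,0.06,0,0,0,0,-0.001,0.08,0,0,0,0,-0.001,0.09,0,0,0,0,-0.001,0.09,0,0,0,0]}}

```text
time: 11.85
ee_pos: [0.499, -0.1096, 0.1818]
eef_rot: [0.049, -0.567, 0.683, -0.457]
ft_force: [-0.1, 0.9, -0.4]
width: 0.0434
```

```bash
python3 - <<'E'
from st import *
from bench import r
s=r.read_state();print(s["time"],loc(s["ee_pos"]),np.round(s["ft_force"],1),np.round(s["joint_positions"],2))
out(s,w(C+.05*u),Mn(-.91))
p=r.camera("wrist");cv2.imwrite("pics/w9.png",p["image"][:,:,::-1])
E
```

```text
11.85 [-0.02805221  0.00088578  0.18177938] [-0.1  0.9 -0.4] [ 0.52 -0.32 -0.19  2.28 -0.5   0.66 -1.73]
d [0.0013, 0.0003, 0.0001, 0.06, 0.05, 0.03]
```

View pics/w9.png

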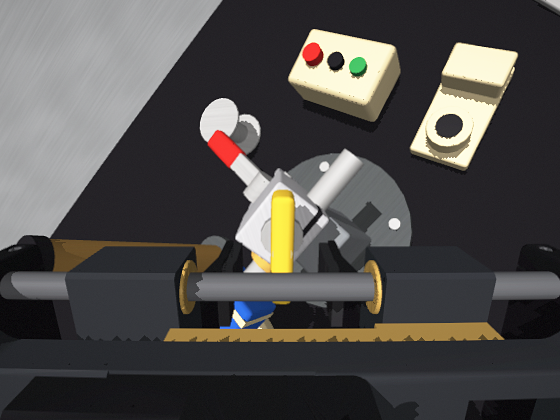

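>>> {"name": "arm_command", "arguments": {"deltas": [0,0,0,0,0,0,0,0,0,0,0,0,0,0,0,0,0,0,0,0,0,0,0,0], "hand": 0, "grip_force": 45}}

```text
time: 12.4
ee_pos: [0.4989, -0.11, 0.1823]
eef_rot: [0.048, -0.567, 0.684, -0.457]
ft_force: [0.5, -0.3, -0.5]
width: 0.0116
```

>>> {"name": "arm_command", "arguments": {"deltas": [0,0.0001,0,0,7,0,0,0.0003,0,0,15,0,0,0.0005,0,0,23,0,0,0.0006,0,0,31,0,0,0.0008,0,0,39,0,0,0.001,0,0,47,0,0,0.0011,0,0,55,0,0,0.0013,0,0,63,0], "grip_force": 60}}

```text
time: 13.4
ee_pos: [0.4994, -0.1084, 0.1828]
eef_rot: [0.298, 0.719, -0.617, 0.116]
ft_force: [0.7, 0.6, 1.0]
width: 0.0006
```

```bash
python3 - <<'E'
from st import *
from bench import r
s=r.read_state();print(s["time"],loc(s["ee_pos"]),np.round(s["ft_force"],1),np.round(s["torque"],2),s["width"],np.round(s["joint_positions"],2))
x=RS.T@R.from_quat(s["eef_rot"]).as_matrix()[:,0]; print("psi",np.arctan2(-x@-e*-1 if 0 else (x@e),-x@yy), "u",RS.T@R.from_quat(s["eef_rot"]).as_matrix()[:,1])
p=r.camera("wrist");cv2.imwrite("pics/w10.png",p["image"][:,:,::-1])
E
```

```text
13.4 [-0.02758842  0.0020298   0.18283308] [0.7 0.6 1. ] [0.04 0.58 0.02] 0.0006015250040647161 [ 0.92 -0.33 -0.52  2.27 -0.7   0.72 -2.6 ]
psi -1.948960081866003 u [ 5.74966398e-01  7.05523518e-04 -8.18176719e-01]
```

View pics/w10.png

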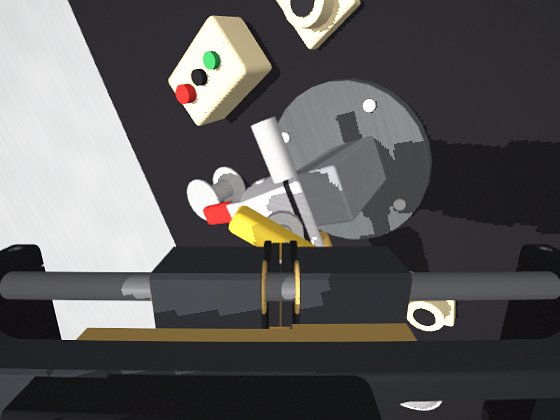

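```bash
python3 - <<'E'
import cv2
from bench import r
a=cv2.imread("pics/w9.png")[150:330,180:380];b=cv2.imread("pics/w10.png")[150:330,180:380]
cv2.imwrite("pics/z9.png",cv2.resize(a,None,fx=3.3,fy=3.3,interpolation=2));cv2.imwrite("pics/z10.png",cv2.resize(b,None,fx=3.3,fy=3.3,interpolation=2))
p=r.camera("scene");cv2.imwrite("pics/s10.png",cv2.resize(p["image"][100:260,130:330],None,fx=3.8,fy=3.7,interpolation=2)[:,:,::-1])
E
```

```text
(no output)
```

View pics/z9.png

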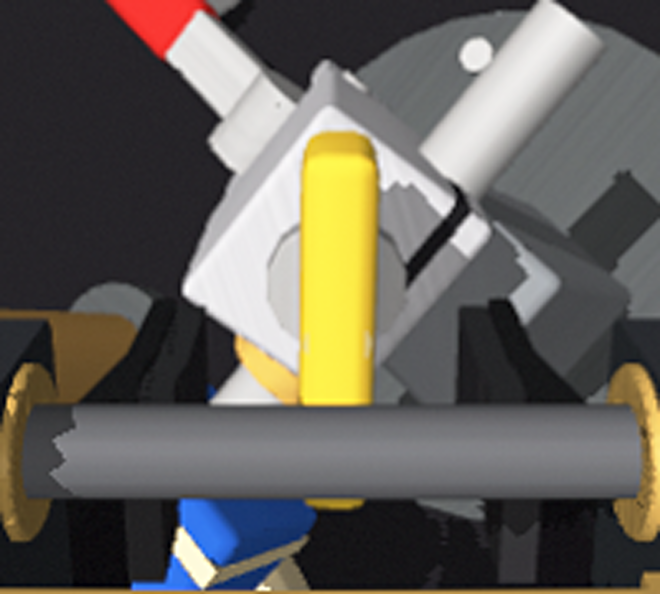

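View pics/z10.png

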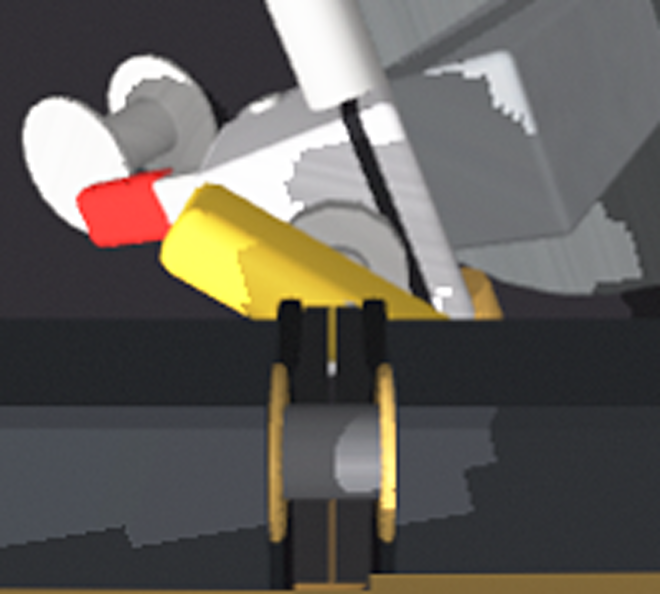

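View pics/s10.png

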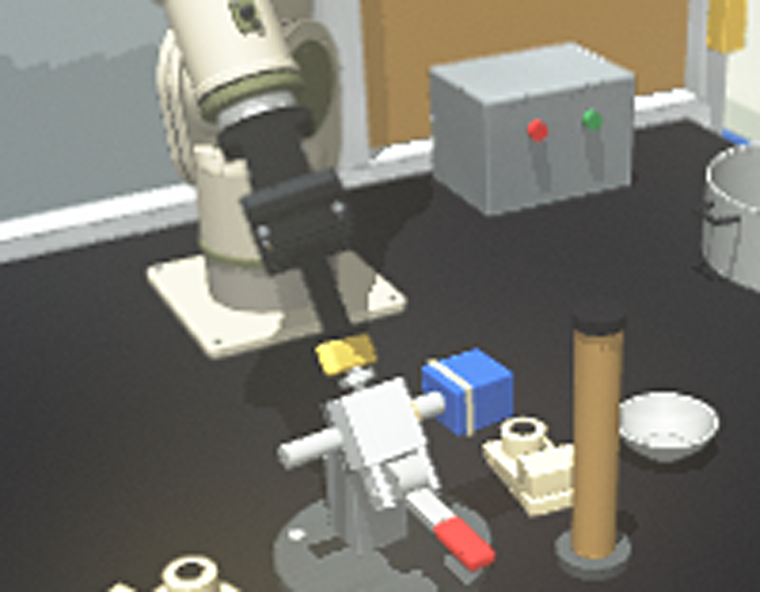

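```bash
python3 - <<'E'
from st import *
from bench import r
s=r.read_state();W=np.load("w8.npy",allow_pickle=True).item()["p"];H=np.array(W["hand_eye"])
print(s["time"],np.round(s["torque"],2),np.round(s["ft_force"],2))
def tp(uvz,yl):
    uv=np.array(uvz)/3.3+[180,150]; o,d=ray(W,uv,H); return o+d*(yl-o[1])/d[1]
for yl in(-.03,-.02,-.01,0,.01):
    a=tp((205,185),yl);b=tp((430,306),yl); dd=b-a; print(yl,a.round(4),b.round(4),"dir deg from z",np.degrees(np.arctan2(dd[0],-dd[2])), "perp dist of tool axis from line",(a[0]*dd[2]-a[2]*dd[0])/np.hypot(dd[0],dd[2]))
    c=tp((337,275),yl)
M=R.from_quat(s["eef_rot"]).as_matrix();x=RS.T@M[:,0]
print("tool psi",np.degrees(np.arctan2(-x@-e if 0 else x@e, -(x@yy))))
E
```

```text
13.5 [ 0.03  0.66 -0.06] [ 0.72 -0.32  0.38]
-0.03 [-0.0218 -0.03    0.031 ] [ 0.0161 -0.03    0.0095] dir deg from z 60.50465085204501 perp dist of tool axis from line -0.016231837432517784
-0.02 [-0.0231 -0.02    0.0284] [ 0.0172 -0.02    0.0056] dir deg from z 60.50465085204502 perp dist of tool axis from line -0.01333197786549737
-0.01 [-0.0243 -0.01    0.0258] [ 0.0183 -0.01    0.0017] dir deg from z 60.50465085204502 perp dist of tool axis from line -0.010432118298476957
0 [-0.0256  0.      0.0231] [ 0.0193  0.     -0.0023] dir deg from z 60.50465085204502 perp dist of tool axis from line -0.007532258731456528
0.01 [-0.0269  0.01    0.0205] [ 0.0204  0.01   -0.0062] dir deg from z 60.50465085204503 perp dist of tool axis from line -0.00463239916443611
tool psi -111.96439254033682
```

```bash
python3 - <<'E'
from st import *
from bench import r
s=r.read_state();P=np.load("p0.npy",allow_pickle=True).item()["scene"]
M=R.from_quat(s["eef_rot"]).as_matrix()
for l in(0,-.019,-.026,-.07): print(l,((proj(P,np.array(s["ee_pos"])+M[:,1]*l)-[130,100])*[3.8,3.7]).round(0))
im=cv2.imread("pics/s10.png")
for l in(0,-.026,-.07):
    q=((proj(P,np.array(s["ee_pos"])+M[:,1]*l)-[130,100])*[3.8,3.7])[0].astype(int); cv2.circle(im,tuple(map(int,q)),3,(0,0,255),-1)
cv2.imwrite("pics/s10m.png",cv2.resize(im[180:480,180:480],None,fx=2,fy=2))
W=np.load("w7.npy",allow_pickle=True).item();ss=W["s"];T=np.eye(4);T[:3,:3]=R.from_quat(ss["eef_rot"]).as_matrix();T[:3,3]=ss["ee_pos"];T=T@W["p"]["hand_eye"]
for uv in((122,149),(128,209)): print(loc(atz(W["p"],uv,.155,T)))
E
```

```text
0 [[349. 366.]]
-0.019 [[341. 344.]]
-0.026 [[338. 336.]]
-0.07 [[319. 285.]]
[0.01578258 0.1303439  0.155     ]
[-0.03497577  0.13177329  0.155     ]
```

View pics/s10m.png

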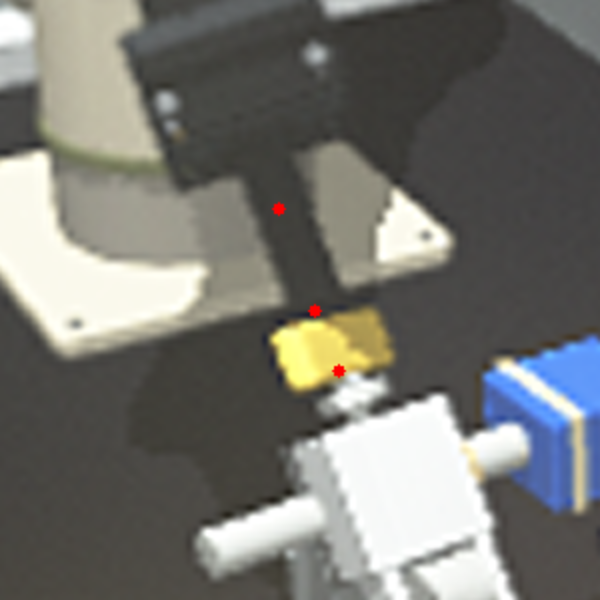

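>>> {"name": "arm_command", "arguments": {"deltas": [0,-0.02,0,0,0,0,0,-0.05,0,0,0,0,0,-0.08,0,0,0,0,0,-0.08,0,0,0,0]}}

```text
time: 14.0
ee_pos: [0.4534, -0.1155, 0.2494]
eef_rot: [0.299, 0.718, -0.617, 0.116]
ft_force: [0.4, -0.1, -0.6]
width: 0.0006
```

```bash
python3 - <<'E'
from st import *
from bench import r
s=r.read_state();print(s["time"],loc(s["ee_pos"]),np.round(s["ft_force"],1),np.round(s["torque"],2),np.round(s["joint_positions"],3),s["width"])
M=R.from_quat(s["eef_rot"]).as_matrix()
for n,(r0,c0,r1,c1) in(("scene",(90,150,250,290)),("top",(200,270,320,400))):
    p=r.camera(n);k=4
    im=cv2.resize(p["image"][r0:r1,c0:c1],None,fx=k,fy=k,interpolation=2)[:,:,::-1].copy()
    for l in(0,-.026,-.07):
        q=((proj(p,np.array(s["ee_pos"])+M[:,1]*l)-[c0,r0]+.5)*k-.5)[0].astype(int);cv2.circle(im,tuple(map(int,q)),3,(0,0,255),-1)
    cv2.imwrite(f"pics/g_{n}.png",im[:600,:800])
E
```

```text
14.0 [-7.40665960e-02 -9.12885533e-05  2.49448162e-01] [ 0.4 -0.1 -0.6] [0.06 0.66 0.01] [ 0.935 -0.498 -0.4    2.234 -0.677  0.948 -2.596] 0.0006423958029009632
```

View pics/g_scene.png

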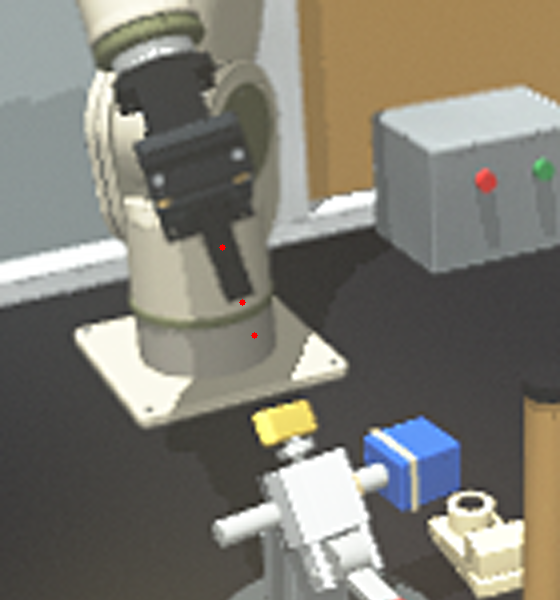

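View pics/g_top.png

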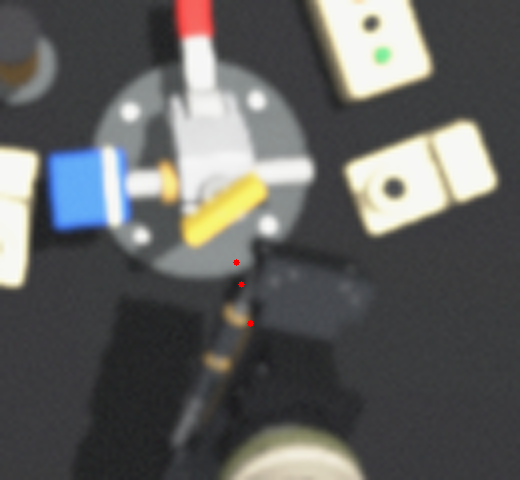

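```bash
python3 - <<'E'
from st import *
d=np.load("w7.npy",allow_pickle=True).item()
cv2.imwrite("pics/col.png",cv2.resize(d["p"]["image"][140:210,180:260],None,fx=8,fy=8,interpolation=cv2.INTER_CUBIC)[:,:,::-1])
E
```

```text
(no output)
```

View pics/col.png

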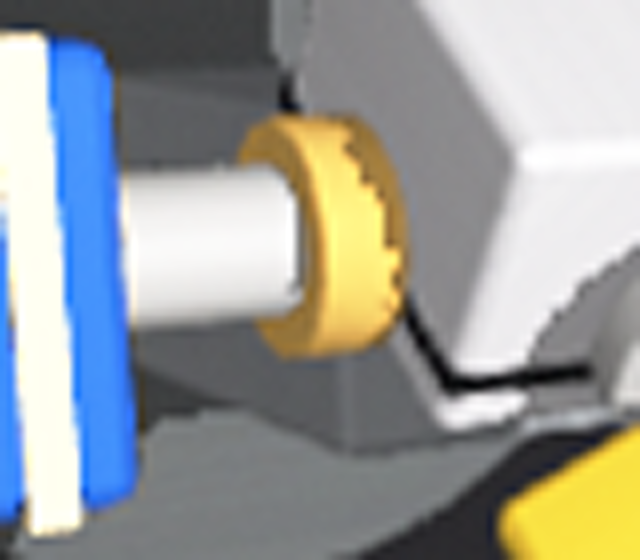

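>>> {"name": "arm_command", "arguments": {"deltas": [0,0,0,0,-10,0,0,0,0,0,-20,0,0,0,0,0,-30,0,0,0,0,0,-40,0,0,0,0,0,-50,0,0,0,0,0,-60,0,0,0,0,0,-70,0,0,0,0,0,-80,0], "hand": 0.5}}

```text
time: 15.1
ee_pos: [0.4533, -0.1143, 0.2473]
eef_rot: [0.17, -0.475, 0.664, -0.552]
ft_force: [0.3, -1.2, 0.5]
width: 0.0435
```

>>> {"name": "arm_command", "arguments": {"deltas": [0,0,0,0,-10,0,0,0,0,0,-20,0,0,0,0,0,-30,0,0,0,0,0,-40,0,0,0,0,0,-50,0,0,0,0,0,-60,0,0,0,0,0,-70,0,0,0,0,0,-80,0]}}

```text
time: 16.1
ee_pos: [0.4534, -0.1141, 0.2473]
eef_rot: [-0.557, 0.009, -0.399, 0.728]
ft_force: [0.2, -0.6, -0.7]
width: 0.0438
```

```bash
python3 - <<'E'
from st import *
from bench import r
s=r.read_state();print(s["time"],loc(s["ee_pos"]),np.round(s["ft_force"],1),np.round(s["joint_positions"],3))
psi=-.91
by=-np.sin(psi)*e+np.cos(psi)*yy;M=tool(RS@(-u),RS@by)
out(s,w(C+.13*u),M)
E
```

```text
16.1 [-0.07390214  0.00125416  0.24734905] [ 0.2 -0.6 -0.7] [ 0.348 -0.495  0.008  2.256 -0.342  0.85  -0.101]
d [0.0001, 0.0003, -0.0016, 0.06, -79.19, 0.04]
```

>>> {"name": "arm_command", "arguments": {"deltas": [0,0,-0.0016,0,-10,0,0,0,-0.0016,0,-20,0,0,0,-0.0016,0,-30,0,0,0,-0.0016,0,-40,0,0,0,-0.0016,0,-50,0,0,0,-0.0016,0,-60,0,0,0,-0.0016,0,-70,0,0,0,-0.0016,0,-79.2,0]}}

```text
time: 17.1
ee_pos: [0.4526, -0.1155, 0.2467]
eef_rot: [0.684, 0.457, -0.048, -0.567]
ft_force: [0.1, -0.5, 0.2]
width: 0.0435
```

```bash
python3 - <<'E'
from st import *
from bench import r
s=r.read_state();print(s["time"],loc(s["ee_pos"]),np.round(s["ft_force"],1),np.round(s["joint_positions"],3))
psi=-.91
by=-np.sin(psi)*e+np.cos(psi)*yy;M=tool(RS@(-u),RS@by)
out(s,w(C+.03*u),M)
p=r.camera("wrist");cv2.imwrite("pics/w11.png",p["image"][:,:,::-1])
W=p;T=np.eye(4);T[:3,:3]=R.from_quat(s["eef_rot"]).as_matrix();T[:3,3]=s["ee_pos"];T=T@W["hand_eye"]
bx=np.cos(psi)*e+np.sin(psi)*yy
print([proj(W,w(C+.0749*u+a*.035*bx),T).round(1).tolist() for a in(-1,0,1)])
m=cv2.inRange(cv2.cvtColor(W["image"],cv2.COLOR_RGB2HSV),(22,150,90),(33,255,255));m[:140]=0;m[250:]=0;m[:,:250]=0;m[:,310:]=0
ys,xs=np.nonzero(m);print(ys.min(),ys.max(),[(y,xs[ys==y].min(),xs[ys==y].max()) for y in(180,200,220,240) if (ys==y).any()])
E
```

```text
17.1 [-7.48052094e-02 -3.48614045e-05  2.46716268e-01] [ 0.1 -0.5  0.2] [ 0.32  -0.498  0.032  2.258 -0.325  0.847  1.269]
d [0.0001, 0.1003, 0.0001, 0.07, -0.02, -0.01]
[[[279.0, 174.6]], [[279.0, 215.9]], [[279.1, 254.2]]]
157 249 [(180, np.int64(274), np.int64(289)), (200, np.int64(274), np.int64(288)), (220, np.int64(273), np.int64(287)), (240, np.int64(273), np.int64(288))]
```

View pics/w11.png

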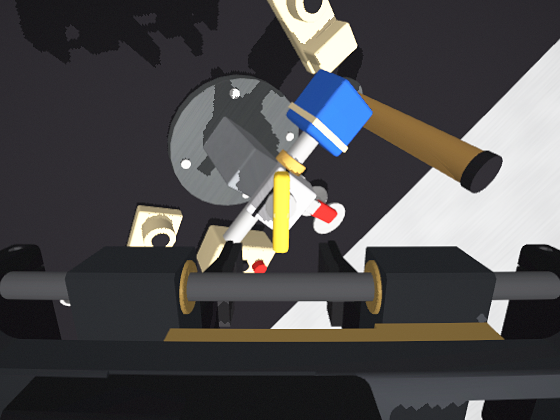

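>>> {"name": "arm_command", "arguments": {"deltas": [0.001,0.03,0,0,0,0,0.001,0.06,0,0,0,0,0.001,0.08,0,0,0,0,0.001,0.092,0,0,0,0,0.001,0.1,0,0,0,0,0.001,0.104,0,0,0,0,0.001,0.106,0,0,0,0]}}

```text
time: 18.02
ee_pos: [0.5138, -0.1092, 0.1616]
eef_rot: [0.684, 0.455, -0.045, -0.568]
ft_force: [-0.2, -0.8, 0.9]
width: 0.0432
```

```bash
python3 - <<'E'
from st import *
from bench import r
s=r.read_state();print(s["time"],loc(s["ee_pos"]),np.round(s["ft_force"],1),np.round(s["torque"],2),np.round(s["joint_positions"],3),(loc(s["ee_pos"])-C)@u,(loc(s["ee_pos"])-C)@e)
p=r.camera("scene");cv2.imwrite("pics/s12.png",cv2.resize(p["image"][130:250,170:290],None,fx=5,fy=5,interpolation=2)[:,:,::-1])
E
```

```text
18.025 [-0.01328203 -0.00026071  0.16155574] [-0.2 -0.8  0.9] [-0.05  0.51  0.04] [ 0.253 -0.271  0.023  2.299 -0.394  0.572  1.31 ] 0.025275685242935657 0.001483864176743665
```

View pics/s12.png

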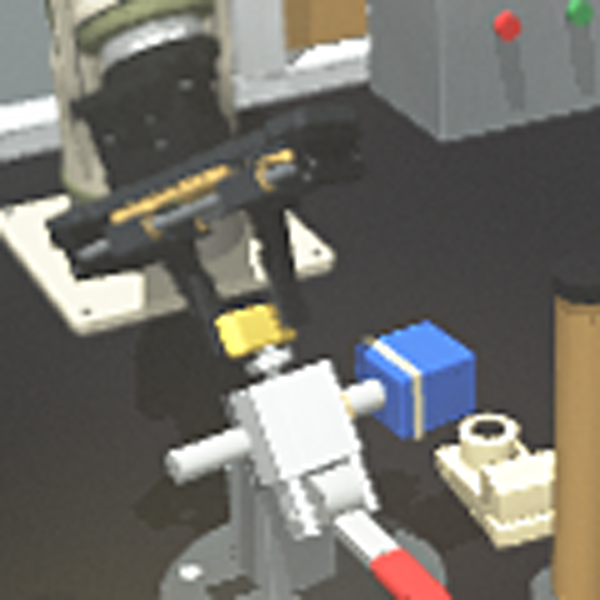

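>>> {"name": "arm_command", "arguments": {"deltas": [0,0,0,0,0,0,0,0,0,0,0,0,0,0,0,0,0,0,0,0,0,0,0,0,0,0,0,0,0,0], "hand": 0, "grip_force": 60}}

```text
time: 18.7
ee_pos: [0.5135, -0.1093, 0.1613]
eef_rot: [0.684, 0.455, -0.045, -0.568]
ft_force: [-3.3, -1.0, 1.3]
width: 0.0137
```

>>> {"name": "arm_command", "arguments": {"deltas": [0,0.0001,0,0,7,0,0,0.0003,0,0,15,0,0,0.0005,0,0,23,0,0,0.0006,0,0,31,0,0,0.0008,0,0,39,0,0,0.001,0,0,47,0,0,0.0011,0,0,55,0,0,0.0013,0,0,63,0]}}

```text
time: 19.7
ee_pos: [0.5134, -0.1095, 0.1595]
eef_rot: [-0.607, -0.089, -0.32, 0.722]
ft_force: [-11.4, -1.8, 4.5]
width: 0.0137
```

```bash
cat > chk.py <<'E'
from st import *
from bench import r
s=r.read_state();print(s["time"],loc(s["ee_pos"]),np.round(s["ft_force"],1),np.round(s["torque"],2),s["width"],np.round(s["joint_positions"],3),(loc(s["ee_pos"])-C)@u,(loc(s["ee_pos"])-C)@e)
M=RS.T@R.from_quat(s["eef_rot"]).as_matrix();x=M[:,0]
print("psi(tool)",np.arctan2(-x@e,x@yy),"axis err",(M[:,1]+u).round(3))
E
python3 chk.py; python3 - <<'E'
from st import *
from bench import r
p=r.camera("wrist");cv2.imwrite("pics/w13.png",p["image"][:,:,::-1])
E
```

```text
19.7 [-0.01374781 -0.00053206  0.15948187] [-11.4  -1.8   4.5] [-0.88  2.12  0.16] 0.013718230801475545 [ 0.464 -0.256 -0.162  2.291 -0.495  0.585  0.295] 0.023844031956414578 -8.72024993946754e-05
psi(tool) -2.0208646549706106 axis err [-0.    -0.002 -0.   ]
```

View pics/w13.png

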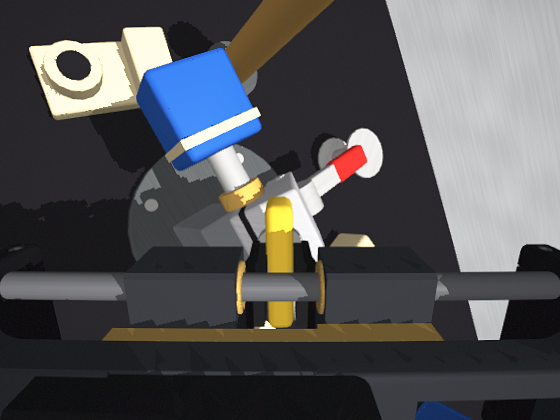

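>>> {"name": "arm_command", "arguments": {"deltas": [0,0.0001,0,0,8,0,0,0.0003,0,0,16,0,0,0.0004,0,0,24,0,0,0.0006,0,0,32,0,0,0.0007,0,0,40,0,0,0.0009,0,0,48,0,0,0.001,0,0,56,0,0,0.0011,0,0,63,0]}}

```text
time: 20.75
ee_pos: [0.5135, -0.1086, 0.158]
eef_rot: [-0.351, 0.302, -0.589, 0.663]
ft_force: [-12.7, 0.7, 4.7]
width: 0.0135
```

>>> {"name": "arm_command", "arguments": {"deltas": [0,0,0,0,0,0]}}

```text
time: 20.88
ee_pos: [0.5135, -0.1086, 0.158]
eef_rot: [-0.351, 0.301, -0.588, 0.663]
ft_force: [-12.3, 0.2, 5.3]
width: 0.0134
```

```bash
python3 chk.py
```

```text
20.875 [-0.01355653  0.00038097  0.15797858] [-12.3   0.2   5.3] [0.   2.47 0.4 ] 0.013369931538287366 [ 0.663 -0.251 -0.337  2.283 -0.582  0.602 -0.725] 0.02250289202958137 -0.0007927673370531493
psi(tool) -3.117784960085698 axis err [-0.002 -0.    -0.001]
```

>>> {"name": "arm_command", "arguments": {"deltas": [0,0,0,0,0,0,0,0,0,0,0,0,0,0,0,0,0,0,0,-0.03,0,0,0,0,0,-0.06,0,0,0,0,0,-0.09,0,0,0,0,0,-0.1,0,0,0,0,0,-0.1,0,0,0,0], "hand": 0.5}}

```text
time: 21.88
ee_pos: [0.4582, -0.115, 0.2413]
eef_rot: [-0.351, 0.299, -0.589, 0.663]
ft_force: [-0.4, 0.7, 0.0]
width: 0.0435
```

```bash
python3 chk.py; python3 - <<'E'
from st import *
from bench import r
s=r.read_state();p=r.camera("wrist");cv2.imwrite("pics/w14.png",p["image"][:,:,::-1])
q=r.camera("scene");np.save("w14.npy",dict(p=p,s=s,q=q),allow_pickle=True)
cv2.imwrite("pics/s14.png",cv2.resize(q["image"][150:270,170:290],None,fx=5,fy=5,interpolation=2)[:,:,::-1])
E
```

```text
21.875 [-6.92455971e-02 -1.51962548e-04  2.41322534e-01] [-0.4  0.7  0. ] [-0.03  0.61  0.06] 0.043460553552591354 [ 0.702 -0.467 -0.25   2.248 -0.556  0.875 -0.733] 0.12271620348705699 0.0013935453582884067
psi(tool) -3.1162249533946116 axis err [ 0.002 -0.002  0.001]
```

View pics/w14.png

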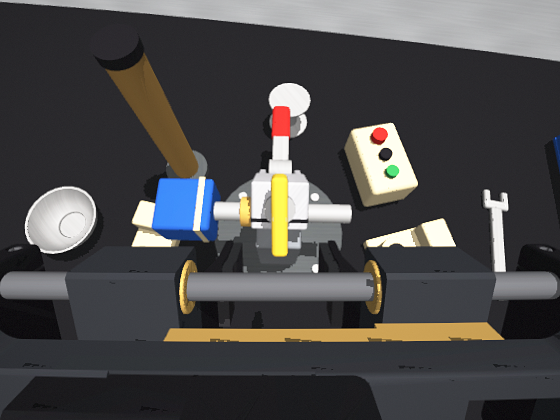

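View pics/s14.png

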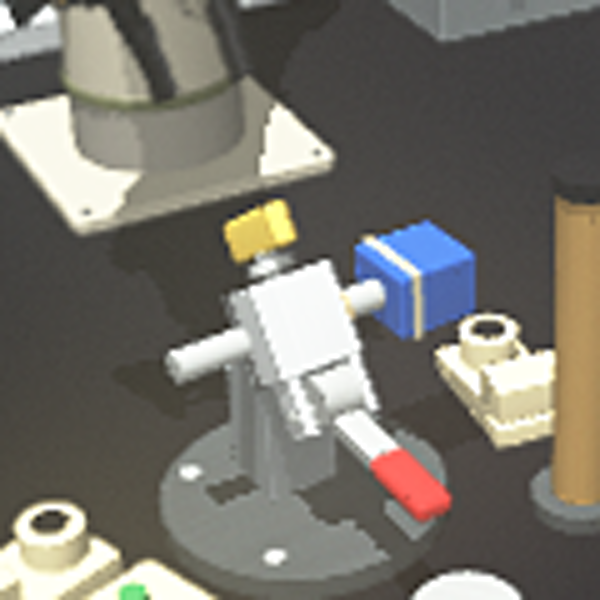

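```bash
python3 - <<'E'
from st import *
from bench import r
s=r.read_state();M=tool(RS@[0,0,-1],RS@[0,-1,0])
out(s,w([.1265,0,.24]),M)
E
```

```text
d [0.0042, 0.1125, 0.1604, -35.01, 1.38, 0.48]
```

>>> {"name": "arm_command", "arguments": {"deltas": [0,0,0.03,-8,0,0,0.001,0.02,0.07,-17,0.5,0.2,0.003,0.06,0.12,-26,1,0.4,0.004,0.112,0.16,-35,1.4,0.5,0.004,0.112,0.16,-35,1.4,0.5,0.004,0.112,0.16,-35,1.4,0.5], "hand": 0.6}}

```text
time: 22.72
ee_pos: [0.6537, -0.0923, 0.2324]
eef_rot: [0.527, -0.477, 0.468, -0.526]
ft_force: [-1.3, -0.3, -1.0]
width: 0.0525
```

```bash
python3 - <<'E'
from st import *
from bench import r
s=r.read_state();M=tool(RS@[0,0,-1],RS@[0,-1,0])
print(s["time"],loc(s["ee_pos"]),np.round(s["joint_positions"],2))
out(s,w([.1265,0,.051]),M)
p=r.camera("wrist");cv2.imwrite("pics/w15.png",p["image"][:,:,::-1])
T=np.eye(4);T[:3,:3]=R.from_quat(s["eef_rot"]).as_matrix();T[:3,3]=s["ee_pos"];T=T@p["hand_eye"]
np.save("w15.npy",dict(p=p,s=s,T=T),allow_pickle=True)
for th in(.2,.33,.45):
    ph=th-np.radians(25);ee=np.array([np.cos(ph),0,np.sin(ph)]);n=np.array([-np.sin(ph),0,np.cos(ph)])
    print(th,[proj(p,w(np.array([.04,0,.104])+t*ee+.0075*n+c*yy),T)[0].round(1).tolist() for t,c in((.114,.012),(.114,-.012),(.06,-.012),(.06,.012))])
m=cv2.inRange(cv2.cvtColor(p["image"],cv2.COLOR_RGB2HSV),(0,150,90),(6,255,255));n_,l,st,ce=cv2.connectedComponentsWithStats(m);i=1+np.argmax(st[1:,4]);print(st[i],ce[i])
E
```

```text
22.725 [0.12762809 0.0015507  0.23238903] [ 0.53  0.49 -0.67  1.25  0.29  1.51 -1.57]
d [0.003, 0.1814, 0.0006, 0.56, 0.07, -0.46]
0.2 [[272.2, 170.2], [293.8, 170.2], [293.6, 218.7], [272.1, 218.6]]
0.33 [[271.8, 170.8], [294.3, 170.8], [293.8, 220.5], [271.9, 220.4]]
0.45 [[271.3, 173.1], [294.8, 173.1], [294.0, 223.1], [271.7, 223.0]]
[ 271  170   23   49 1040] [281.79615385 194.28557692]
```

View pics/w15.png

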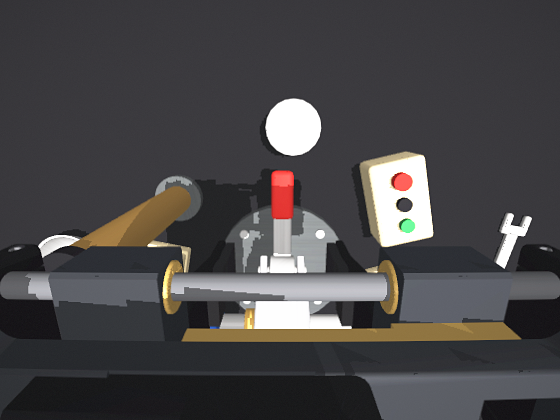

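>>> {"name": "arm_command", "arguments": {"deltas": [0.003,0.05,0.0006,0,0,0,0.003,0.1,0.0006,0,0,0,0.003,0.14,0.0006,0,0,0,0.003,0.17,0.0006,0,0,0,0.003,0.181,0.0006,0,0,0,0.003,0.181,0.0006,0,0,0]}}

```text
time: 23.52
ee_pos: [0.6532, -0.0973, 0.0616]
eef_rot: [-0.525, 0.472, -0.473, 0.526]
ft_force: [-0.1, -0.1, -0.2]
width: 0.0521
```

```bash
python3 - <<'E'
from st import *
from bench import r
s=r.read_state();M=tool(RS@[0,0,-1],RS@[0,-1,0])
print(s["time"],loc(s["ee_pos"]),np.round(s["joint_positions"],2),np.round(s["ft_force"],1))
p=r.camera("scene");cv2.imwrite("pics/s16.png",cv2.resize(p["image"][130:290,180:330],None,fx=4,fy=3.75,interpolation=2)[:,:,::-1])
E
```

```text
23.525 [ 0.12651788 -0.00335075  0.06156838] [ 0.53  0.58 -0.64  1.48  0.36  1.19 -1.62] [-0.1 -0.1 -0.2]
```

View pics/s16.png

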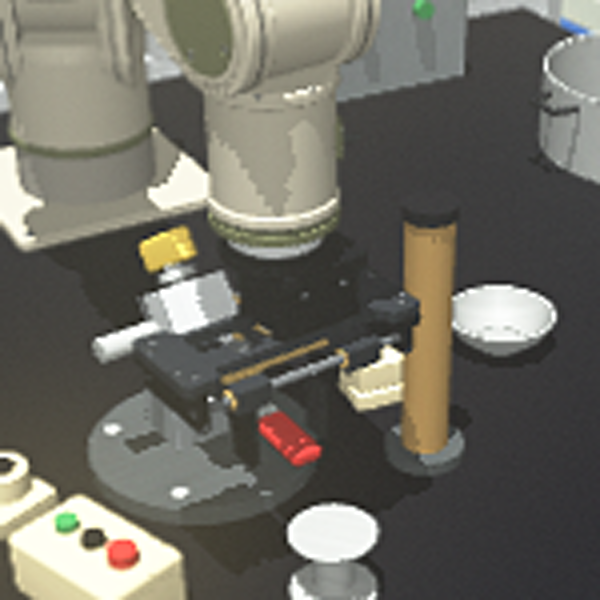

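>>> {"name": "arm_command", "arguments": {"deltas": [-0.002,0.01,0,0,0,0,-0.002,0.01,0,0,0,0]}}

```text
time: 23.82
ee_pos: [0.6528, -0.0949, 0.0502]
eef_rot: [-0.526, 0.472, -0.473, 0.526]
ft_force: [-0.2, 0.4, -0.3]
width: 0.0521
```

>>> {"name": "arm_command", "arguments": {"deltas": [0,0,0,0,0,0,0,0,0,0,0,0,0,0,0,0,0,0,0,0,0,0,0,0], "hand": 0, "grip_force": 50}}

```text
time: 24.32
ee_pos: [0.6531, -0.0934, 0.0506]
eef_rot: [-0.525, 0.472, -0.472, 0.527]
ft_force: [0.7, 1.6, 0.1]
width: 0.0236
```

```bash
cat > lev.py <<'E'
from st import *
from bench import r
s=r.read_state();p=loc(s["ee_pos"]);M=RS.T@R.from_quat(s["eef_rot"]).as_matrix()
g=p-M[:,1]*.046
v=g-[.04,0,.104];ph=np.arctan2(v[2],v[0]);rr=np.hypot(v[0],v[2])
F=RS.T@np.array(s["ft_force"])
tau=(F[0]*-np.sin(ph)+F[2]*np.cos(ph))*rr
print("t",s["time"],"tcp",p.round(4),"y",M[:,1].round(3),"grip r",rr.round(4),"theta",(ph+np.radians(25)).round(3),"Floc",F.round(1),"tang torque on tool",tau.round(2),"w",s["width"],np.round(s["joint_positions"],2))
E
python3 lev.py
```

```text
t 24.325 tcp [0.1268 0.0006 0.0506] y [ 0.001  0.002 -1.   ] grip r 0.0871 theta 0.351 Floc [0.8 1.6 0.1] tang torque on tool 0.01 w 0.023626575850627225 [ 0.53  0.6  -0.63  1.49  0.37  1.17 -1.63]
```

```bash
cat > arc.py <<'E'
import sys
from st import *
from bench import r
a=[float(x) for x in sys.argv[1:]]
s=r.read_state();M=RS.T@R.from_quat(s["eef_rot"]).as_matrix();rr=.087
g=loc(s["ee_pos"])-M[:,1]*.046
for th in a:
    ph=th-np.radians(25);t=np.array([.04+rr*np.cos(ph),g[1],.104+rr*np.sin(ph)])
    print(th,(M.T@(t-g)).round(4).tolist())
E
python3 arc.py .44 .53 .62 .71 .8 .9 1.0 1.1
```

```text
0.44 [-0.0, -0.0078, 0.0002]
0.53 [-0.0, -0.0156, -0.0001]
0.62 [-0.0, -0.0233, -0.0012]
0.71 [-0.0001, -0.031, -0.003]
0.8 [-0.0001, -0.0384, -0.0054]
0.9 [-0.0001, -0.0464, -0.0089]
1.0 [-0.0001, -0.0539, -0.0132]
1.1 [-0.0001, -0.0611, -0.0182]
```

>>> {"name": "arm_command", "arguments": {"deltas": [0,-0.0078,0.0002,0,0,0,0,-0.0156,-0.0001,0,0,0,0,-0.0233,-0.0012,0,0,0,0,-0.031,-0.003,0,0,0,0,-0.0345,-0.0041,0,0,0]}}

```text
time: 24.95
ee_pos: [0.6484, -0.094, 0.0846]
eef_rot: [-0.526, 0.473, -0.472, 0.527]
ft_force: [0.4, 6.3, -6.9]
width: 0.0235
```

```bash
python3 lev.py; python3 arc.py .8 .88 .96 1.04 1.12
```

```text
t 24.95 tcp [0.1221 0.0005 0.0846] y [ 0.     0.002 -1.   ] grip r 0.0863 theta 0.75 Floc [ 1.   6.2 -6.9] tang torque on tool -0.59 w 0.02352447995767124 [ 0.54  0.56 -0.65  1.47  0.34  1.23 -1.61]
0.8 [-0.0, -0.0043, -0.0008]
0.88 [-0.0, -0.0107, -0.0035]
0.96 [-0.0, -0.0169, -0.0068]
1.04 [-0.0, -0.0228, -0.0105]
1.12 [-0.0001, -0.0283, -0.0147]
```

>>> {"name": "arm_command", "arguments": {"deltas": [0,-0.0043,-0.0008,0,0,0,0,-0.0067,-0.0018,0,0,0]}}

```text
time: 25.2
ee_pos: [0.6461, -0.0942, 0.0908]
eef_rot: [-0.526, 0.473, -0.472, 0.526]
ft_force: [-1.1, 5.2, -9.0]
width: 0.0238
```

```bash
python3 lev.py;python3 -c "
from bench import r
print(r.read_state()['torque'])"; python3 arc.py .88 .92 .96 1.04 1.12
```

```text
t 25.2 tcp [0.1199 0.0005 0.0908] y [-0.001  0.002 -1.   ] grip r 0.0864 theta 0.826 Floc [-0.5  5.3 -9. ] tang torque on tool -0.71 w 0.023763554510756835 [ 0.55  0.55 -0.65  1.47  0.34  1.24 -1.61]
[ 1.21435411 -0.34518847  0.01076028]
0.88 [-0.0, -0.0045, -0.0013]
0.92 [-0.0, -0.0076, -0.0029]
0.96 [-0.0, -0.0107, -0.0046]
1.04 [-0.0, -0.0165, -0.0083]
1.12 [-0.0, -0.0221, -0.0125]
```

>>> {"name": "arm_command", "arguments": {"deltas": [0,-0.0045,-0.0013,0,0,0,0,-0.0107,-0.0046,0,0,0]}}

```text
time: 25.45
ee_pos: [0.6414, -0.0948, 0.1011]
eef_rot: [-0.526, 0.473, -0.472, 0.526]
ft_force: [-0.6, 5.2, -10.6]
width: 0.0235
```

```bash
python3 lev.py;python3 -c "
from bench import r
print(r.read_state()['torque'])"; python3 arc.py 1.04 1.12 1.2 1.28 1.36
```

```text
t 25.45 tcp [0.1151 0.0005 0.1011] y [-0.001  0.002 -1.   ] grip r 0.0867 theta 0.957 Floc [  0.    5.3 -10.6] tang torque on tool -0.8 w 0.02351337930745823 [ 0.55  0.53 -0.65  1.48  0.33  1.25 -1.6 ]
[ 1.07410581 -0.43330942 -0.02853027]
1.04 [-0.0, -0.0063, -0.0035]
1.12 [-0.0, -0.0118, -0.0077]
1.2 [-0.0, -0.017, -0.0123]
1.28 [-0.0001, -0.0219, -0.0174]
1.36 [-0.0001, -0.0263, -0.0227]
```

>>> {"name": "arm_command", "arguments": {"deltas": [0,-0.0063,-0.0035,0,0,0,0,-0.0118,-0.0077,0,0,0,0,-0.017,-0.0123,0,0,0]}}

```text
time: 25.82
ee_pos: [0.6299, -0.0959, 0.1179]
eef_rot: [-0.526, 0.473, -0.472, 0.527]
ft_force: [5.8, 5.3, -16.7]
width: 0.0238
```

```bash
python3 lev.py;python3 -c "
from bench import r
print(r.read_state()['torque'])"; python3 arc.py 1.28 1.36 1.44 1.52 1.6 1.68 1.76 1.84
```

```text
t 25.825 tcp [0.1035 0.0005 0.1179] y [ 0.     0.002 -1.   ] grip r 0.0873 theta 1.192 Floc [  6.3   4.6 -16.7] tang torque on tool -1.44 w 0.023799767842167783 [ 0.57  0.49 -0.67  1.49  0.31  1.26 -1.59]
[ 1.24787608 -1.79670558 -0.03865738]
1.28 [-0.0, -0.0051, -0.0056]
1.36 [-0.0, -0.0095, -0.011]
1.44 [-0.0, -0.0135, -0.0167]
1.52 [-0.0001, -0.017, -0.0227]
1.6 [-0.0001, -0.02, -0.029]
1.68 [-0.0001, -0.0225, -0.0355]
1.76 [-0.0001, -0.0245, -0.0422]
1.84 [-0.0001, -0.0259, -0.049]
```

>>> {"name": "arm_command", "arguments": {"deltas": [0,-0.0051,-0.0056,0,0,0,0,-0.0095,-0.011,0,0,0,0,-0.0135,-0.0167,0,0,0,0,-0.017,-0.0227,0,0,0]}}

```text
time: 26.32
ee_pos: [0.6091, -0.0982, 0.1355]
eef_rot: [-0.525, 0.472, -0.473, 0.528]
ft_force: [14.2, 4.7, -17.5]
width: 0.0234
```

```bash
python3 lev.py; python3 arc.py 1.58 1.66 1.74 1.82
```

```text
t 26.325 tcp [0.0826 0.0005 0.1355] y [ 0.005  0.002 -1.   ] grip r 0.0883 theta 1.507 Floc [ 14.6   3.1 -17.5] tang torque on tool -1.87 w 0.023367760895957743 [ 0.61  0.43 -0.68  1.53  0.28  1.27 -1.57]
1.58 [-0.0, -0.0017, -0.0063]
1.66 [-0.0, -0.0044, -0.0127]
1.74 [-0.0, -0.0065, -0.0194]
1.82 [-0.0, -0.0081, -0.0261]
```

>>> {"name": "arm_command", "arguments": {"deltas": [0,-0.0017,-0.0063,0,0,0,0,-0.0044,-0.0127,0,0,0,0,-0.0065,-0.0194,0,0,0,0,-0.0075,-0.023,0,0,0]}}

```text
time: 26.82
ee_pos: [0.5879, -0.1006, 0.1451]
eef_rot: [-0.524, 0.47, -0.474, 0.529]
ft_force: [13.9, 5.4, -5.5]
width: 0.0228
```

```bash
python3 lev.py; python3 arc.py 1.74 1.82
```

```text
t 26.825 tcp [0.0613 0.0004 0.1451] y [ 0.009  0.001 -1.   ] grip r 0.0896 theta 1.772 Floc [14.4  3.9 -5.5] tang torque on tool -1.37 w 0.022752290484885213 [ 0.65  0.37 -0.69  1.58  0.24  1.27 -1.54]
1.74 [0.0, 0.0032, 0.0021]
1.82 [-0.0, 0.0016, -0.0047]
```

>>> {"name": "arm_command", "arguments": {"deltas": [0,0,-0.004,0,0,0,0,0,-0.004,0,0,0]}}

```text
time: 27.08
ee_pos: [0.5844, -0.101, 0.146]
eef_rot: [-0.524, 0.47, -0.475, 0.529]
ft_force: [10.1, 5.5, 0.8]
width: 0.0227
```

```bash
python3 lev.py; python3 - <<'E'
from bench import r
import cv2
p=r.camera("wrist");cv2.imwrite("pics/w20.png",p["image"][:,:,::-1])
p=r.camera("scene");cv2.imwrite("pics/s20.png",cv2.resize(p["image"][130:290,180:330],None,fx=4,fy=3.75,interpolation=2)[:,:,::-1])
E
```

```text
t 27.075 tcp [0.0578 0.0004 0.146 ] y [ 0.01  0.   -1.  ] grip r 0.0897 theta 1.813 Floc [10.6  4.3  0.8] tang torque on tool -0.92 w 0.022680558045456677 [ 0.65  0.36 -0.69  1.59  0.24  1.26 -1.54]
```

View pics/s20.png

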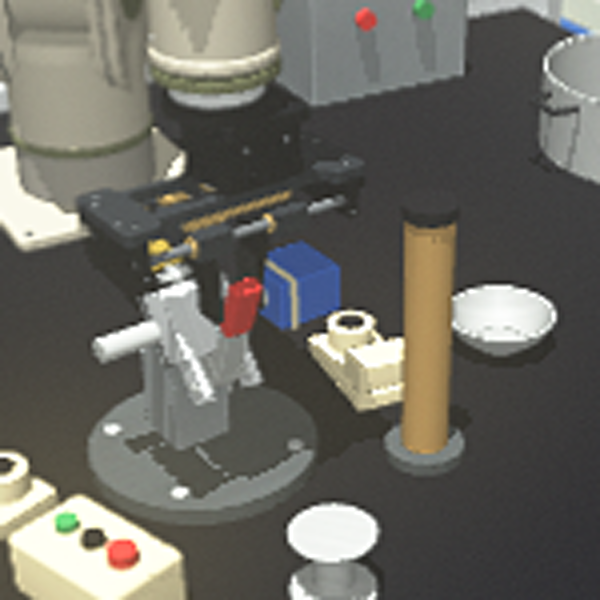

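>>> {"name": "arm_command", "arguments": {"deltas": [0,0,-0.004,0,0,0,0,0.0005,-0.006,0,0,0]}}

```text
time: 27.42
ee_pos: [0.5801, -0.1015, 0.1469]
eef_rot: [-0.523, 0.469, -0.476, 0.53]
ft_force: [14.9, 5.7, 7.4]
width: 0.0225
```

```bash
python3 lev.py
```

```text
t 27.425 tcp [0.0534 0.0003 0.1469] y [ 0.014 -0.    -1.   ] grip r 0.0898 theta 1.864 Floc [15.5  4.1  7.4] tang torque on tool -1.28 w 0.022465440771842413 [ 0.66  0.35 -0.7   1.61  0.23  1.26 -1.53]
```

>>> {"name": "arm_command", "arguments": {"deltas": [0,0,-0.004,0,0,0,0,0.0005,-0.006,0,0,0]}}

```text
time: 27.68
ee_pos: [0.5751, -0.102, 0.1476]
eef_rot: [-0.522, 0.468, -0.476, 0.53]
ft_force: [17.8, 7.2, 14.3]
width: 0.0226
```

```bash
python3 lev.py
```

```text
t 27.675 tcp [0.0484 0.0003 0.1476] y [ 0.016 -0.001 -1.   ] grip r 0.0899 theta 1.922 Floc [18.5  5.3 14.3] tang torque on tool -1.54 w 0.022566475874518616 [ 0.67  0.34 -0.7   1.62  0.23  1.25 -1.53]
```

>>> {"name": "arm_command", "arguments": {"deltas": [0,0,0.004,0,0,0,0,0,0.006,0,0,0,0,0,0.006,0,0,0,0,-0.03,0.006,0,0,0,0,-0.08,0.006,0,0,0,0,-0.13,0.006,0,0,0,0,-0.15,0.006,0,0,0,0,-0.15,0.006,0,0,0], "hand": 0.6}}

```text
time: 28.68
ee_pos: [0.5751, -0.1037, 0.2938]
eef_rot: [-0.525, 0.472, -0.474, 0.526]
ft_force: [0.3, -0.0, -1.1]
width: 0.0521
```

```bash
python3 lev.py; python3 - <<'E'
from bench import r
import cv2,numpy as np
s=r.read_state();p=r.camera("wrist");cv2.imwrite("pics/w21.png",p["image"][:,:,::-1])
q=r.camera("scene");cv2.imwrite("pics/s21.png",cv2.resize(q["image"][130:290,180:330],None,fx=4,fy=3.75,interpolation=2)[:,:,::-1])
np.save("w21.npy",dict(p=p,s=s,q=q),allow_pickle=True)
E
```

```text
t 28.675 tcp [ 0.0482 -0.0014  0.2938] y [ 0.003 -0.001 -1.   ] grip r 0.2359 theta 1.973 Floc [ 0.2 -0.1 -1.1] tang torque on tool -0.07 w 0.052061886923912684 [ 0.67  0.28 -0.71  1.38  0.18  1.55 -1.49]
```

View pics/s21.png

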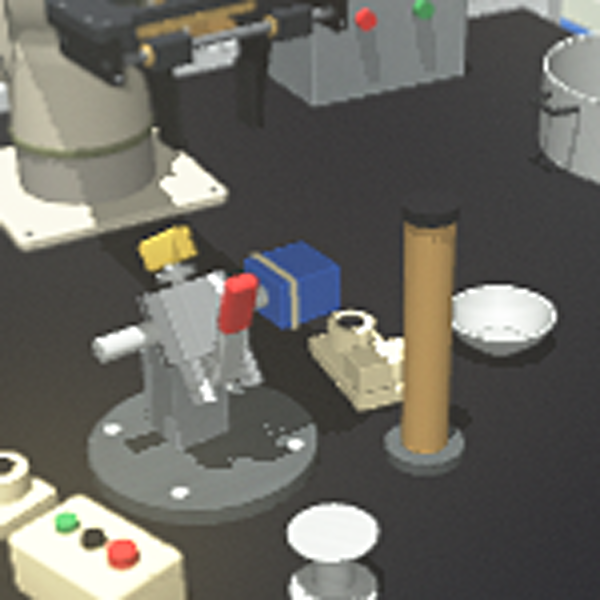

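View pics/w21.png

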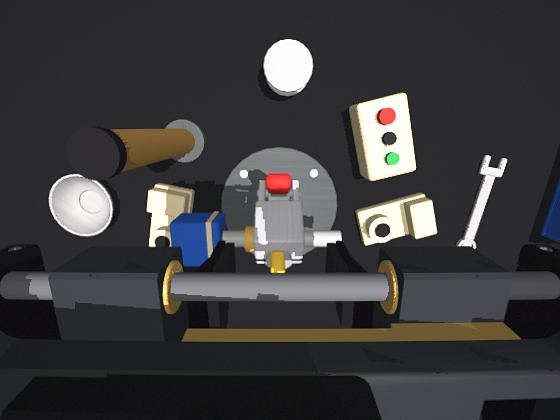

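```bash
python3 - <<'E'
from st import *
d=np.load("w21.npy",allow_pickle=True).item();s=d["s"];T=np.eye(4);T[:3,:3]=R.from_quat(s["eef_rot"]).as_matrix();T[:3,3]=s["ee_pos"];T=T@d["p"]["hand_eye"]
for p,TT,box in((d["p"],T,(160,215,255,305)),(d["q"],d["q"]["world_from_camera"],(195,225,225,255))):
    m=cv2.inRange(cv2.cvtColor(p["image"],cv2.COLOR_RGB2HSV),(0,120,60),(8,255,255));k=np.zeros_like(m);a,b,c,dd=box;k[a:b,c:dd]=m[a:b,c:dd]
    ys,xs=np.nonzero(k);print("meas",xs.min(),xs.max(),ys.min(),ys.max(),xs.mean().round(2),ys.mean().round(2))
    for th in(1.45,1.55,1.65,1.75):
        ph=th-np.radians(25);ee=np.array([np.cos(ph),0,np.sin(ph)]);n=np.array([-np.sin(ph),0,np.cos(ph)])
        q=np.array([proj(p,w(np.array([.04,0,.104])+t*ee+g*.0075*n+c*.012*yy),TT)[0] for t in(.06,.114) for g in(1,-1) for c in(1,-1)]);h=cv2.convexHull(q.astype(np.float32));mo=cv2.moments(h)
        print(th,q.min(0).round(1),q.max(0).round(1),round(mo["m10"]/mo["m00"],2),round(mo["m01"]/mo["m00"],2))
E
```

```text
meas 265 290 174 193 277.89 183.1
1.45 [265.8 143.6] [292.1 180.8] 279.01 161.69
1.55 [265.7 154.7] [292.2 186.3] 279.02 170.05
1.65 [265.7 166.5] [292.3 191.8] 279.02 178.9
1.75 [265.7 178.9] [292.3 197.5] 279.02 188.08
meas 235 243 203 218 239.01 210.32
1.45 [235.7 208.4] [250.2 224.7] 242.88 216.48
1.55 [234.6 205.4] [248.2 222.9] 241.35 214.05
1.65 [233.5 202.6] [246.2 221.2] 239.77 211.81
1.75 [232.4 200.2] [244.1 219.6] 238.16 209.8
```

>>> {"name": "arm_command", "arguments": {"deltas": [0,0,0.04,0,0,0,0,0,0.077,0,0,0,0,0,0.077,0,0,0,0,0.05,0.077,0,0,0,0,0.1,0.077,0,0,0,0,0.141,0.077,0,0,0,0,0.141,0.072,0,0,0,0,0.141,0.066,0,0,0], "hand": 0}}

```text
time: 29.78
ee_pos: [0.6405, -0.0965, 0.1535]
eef_rot: [-0.525, 0.472, -0.473, 0.526]
ft_force: [0.1, -0.5, 1.2]
width: 0.0002
```

```bash
python3 lev.py
```

```text
t 29.775 tcp [ 0.114  -0.0012  0.1535] y [ 0.003 -0.001 -1.   ] grip r 0.1207 theta 1.349 Floc [ 0.  -0.5  1.2] tang torque on tool 0.09 w 0.00021206513543320466 [ 0.58  0.49 -0.69  1.42  0.31  1.34 -1.59]
```

Now press gently toward −x.

>>> {"name": "arm_command", "arguments": {"deltas": [0,0,-0.007,0,0,0,0,0,-0.014,0,0,0,0,0,-0.019,0,0,0,0,0,-0.023,0,0,0]}}

```text
time: 30.28
ee_pos: [0.618, -0.099, 0.1525]
eef_rot: [-0.525, 0.472, -0.474, 0.526]
ft_force: [4.6, 0.5, 2.9]
width: 0.0004
```

```bash
python3 lev.py
```

```text
t 30.275 tcp [ 0.0914 -0.0012  0.1525] y [ 0.003 -0.001 -1.   ] grip r 0.1075 theta 1.51 Floc [4.6 0.  2.9] tang torque on tool -0.28 w 0.0003804894911163343 [ 0.61  0.44 -0.7   1.49  0.29  1.31 -1.57]
```

>>> {"name": "arm_command", "arguments": {"deltas": [0,0,-0.003,0,0,0,0,0,-0.006,0,0,0,0,0,-0.006,0,0,0]}}

```text
time: 30.65
ee_pos: [0.6137, -0.0993, 0.1532]
eef_rot: [-0.524, 0.471, -0.474, 0.527]
ft_force: [9.4, 0.2, 3.3]
width: 0.0004
```

```bash
python3 lev.py
```

```text
t 30.65 tcp [ 0.0871 -0.0011  0.1532] y [ 0.006 -0.001 -1.   ] grip r 0.106 theta 1.55 Floc [ 9.4 -0.8  3.3] tang torque on tool -0.74 w 0.000379169088009251 [ 0.62  0.43 -0.7   1.5   0.28  1.31 -1.57]
```

>>> {"name": "arm_command", "arguments": {"deltas": [0,0,-0.005,0,0,0,0,0,-0.01,0,0,0,0,0,-0.01,0,0,0]}}

```text
time: 31.02
ee_pos: [0.613, -0.0991, 0.1543]
eef_rot: [-0.519, 0.466, -0.479, 0.533]
ft_force: [57.9, 1.6, -22.4]
width: 0.0004
```

```bash
python3 lev.py
```

```text
t 31.025 tcp [ 0.0864 -0.0008  0.1543] y [ 0.027 -0.    -1.   ] grip r 0.1064 theta 1.569 Floc [ 57.7  -4.5 -22.4] tang torque on tool -6.57 w 0.00040901706912038695 [ 0.64  0.41 -0.71  1.52  0.27  1.28 -1.56]
```

>>> {"name": "arm_command", "arguments": {"deltas": [0,0,0.02,0,0,0,0,0,0.04,0,0,0,0,-0.04,0.05,0,0,0,0,-0.1,0.05,0,0,0,0,-0.15,0.05,0,0,0,0,-0.15,0.0,0,0,0,0,-0.15,-0.04,0,0,0,0,-0.15,-0.04,0,0,0]}}

```text
time: 32.02
ee_pos: [0.5597, -0.1057, 0.3022]
eef_rot: [0.526, -0.472, 0.474, -0.525]
ft_force: [1.2, 0.6, -0.1]
width: 0.0003
```

```bash
python3 lev.py; python3 - <<'E'
from bench import r
from st import *
s=r.read_state();p=r.camera("wrist");cv2.imwrite("pics/w22.png",p["image"][:,:,::-1])
q=r.camera("scene");cv2.imwrite("pics/s22.png",cv2.resize(q["image"][130:290,180:330],None,fx=4,fy=3.75,interpolation=2)[:,:,::-1])
T=np.eye(4);T[:3,:3]=R.from_quat(s["eef_rot"]).as_matrix();T[:3,3]=s["ee_pos"];T=T@p["hand_eye"]
for p,TT,box in((p,T,(120,235,255,305)),(q,q["world_from_camera"],(195,225,225,255))):
    m=cv2.inRange(cv2.cvtColor(p["image"],cv2.COLOR_RGB2HSV),(0,120,60),(8,255,255));k=np.zeros_like(m);a,b,c,dd=box;k[a:b,c:dd]=m[a:b,c:dd]
    ys,xs=np.nonzero(k);print("meas",xs.min(),xs.max(),ys.min(),ys.max(),xs.mean().round(2),ys.mean().round(2))
    for th in(1.55,1.65,1.75):
        ph=th-np.radians(25);ee=np.array([np.cos(ph),0,np.sin(ph)]);n=np.array([-np.sin(ph),0,np.cos(ph)])
        z=np.array([proj(p,w(np.array([.04,0,.104])+t*ee+g*.0075*n+c*.012*yy),TT)[0] for t in(.06,.114) for g in(1,-1) for c in(1,-1)]);mo=cv2.moments(cv2.convexHull(z.astype(np.float32)))
        print(th,z.min(0).round(1),z.max(0).round(1),round(mo["m10"]/mo["m00"],2),round(mo["m01"]/mo["m00"],2))
E
```

```text
t 32.025 tcp [ 0.0327 -0.0017  0.3022] y [ 0.    -0.002 -1.   ] grip r 0.2443 theta 2.037 Floc [ 1.2  0.5 -0.1] tang torque on tool -0.3 w 0.0002652590306507118 [ 0.7   0.25 -0.73  1.4   0.17  1.56 -1.48]
meas 265 290 156 177 277.47 166.12
1.55 [265.4 136.7] [291.5 170.5] 278.48 153.18
1.65 [265.4 148.2] [291.6 176.1] 278.5 161.82
1.75 [265.4 160.4] [291.6 181.6] 278.51 170.82
meas 235 243 203 218 238.99 210.19
1.55 [234.6 205.4] [248.2 222.9] 241.35 214.05
1.65 [233.5 202.6] [246.2 221.2] 239.77 211.81
1.75 [232.4 200.2] [244.1 219.6] 238.16 209.8
```

View pics/s22.png

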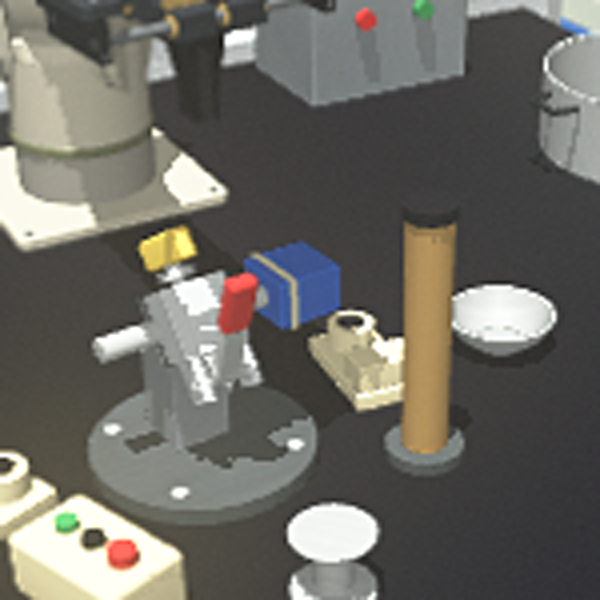

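View pics/w22.png

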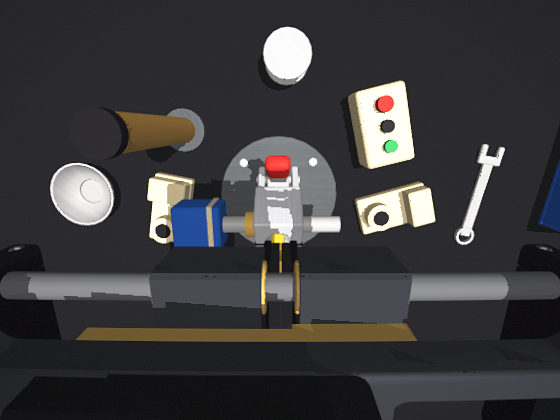

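```bash
python3 -c "
from bench import r
print(r.close_job())"
```

```text
the job is handed in; nothing more can be done
None
```

The sensor arm is locked in the clamp, in the order asked, and I handed the job in at about 32 s with the gripper clear of everything.

- **Sensor head:** I pushed the blue head in until it stopped. The last picture shows the brass collar flush against the housing.
- **Nut:** I estimated it started at 0.91 rad, from the T-bar's orientation and its height above the housing. I turned it 126° clockwise, to about 3.1. This angle depends on that starting estimate.
- **Lever:** I swung it home with the gripper and let go. A test push afterwards met a hard stop: force rose to about 58 N with almost no movement, above the 40 N limit. The push was made with the finger tips; I did not check whether that limit covers them.

**Checks that failed or disagreed:**
- **Gripper reach:** The real fingertips sat about 27 mm short of the reported TCP. My first grip on the nut therefore closed above the bar and turned nothing, so I corrected for the offset and regripped. The head push also landed near the head's top edge instead of mid-face.
- **Lever resistance:** Firm resistance began between about 0.95 and 1.15 rad, slightly later than the 0.88 expected for nut 3.1. That is within my angle error and still in the proper range.
- **Lever angle:** The pictures give about 1.70 to 1.73 rad against the nominal 1.75. The angle was the same before and after the test push, so I took the gap as calibration error.

In the last pictures the column, pendant, castings, bobbin, spanner and dish looked undisturbed.

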